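# Load, latch and tension the heat sink row clamp

## Robot

A 7-joint arm with a two-finger parallel gripper is mounted at the origin on a cart in front of the work surface, level with it; the furniture and walls round the work are solid. World frame = base frame: x ahead of the robot, y to its left, z up, the work surface at z = 0. Lengths are in m, angles in rad, forces in N, time in s.
With the tool pointing down it reaches from about 0.4 to 0.875 m from the base axis. Payload 19.3 kg.
Tool frame: the origin (TCP) lies midway between the tips of the shut fingers; the grasp point (between the pads) lies 19 mm behind it; z points along the fingers, y is the direction in which the jaws open and shut (so a half turn about z gives the same grasp; the last joint's range is limited). The gripper opens to 85 mm and grips with 20 to 120 N. Pads are 22 mm wide; open, the fingers measure 114 mm over their backs; the gripper's body (76 mm by 85 mm) begins 54 mm behind the grasp point. The pads swing forward as they close: fully open they stand 13 mm farther back than shut.
Start: joints at [1.081, 0.521, -0.036, 1.599, 0.021, 1.021, -0.113], TCP at [0.255, -0.571, 0.231] pointing down, gripper open.
Joint ranges: [-2.91, 2.91], [-0.3, 2.13], [-1.5, 1.42], [0.17, 2.43], [-1.26, 4.41], [0.16, 1.93], [-2.52, 2.52]. Speed limits (rad/s): [1.89, 1.89, 2.39, 2.39, 3.01, 3.01, 3.01].

## Interface

Orientations are given as [roll, pitch, yaw] about the fixed x, y, z axes, in that order (R = Rz(yaw) Ry(pitch) Rx(roll)).
In Python, from workcell import bot, eyes gives the robot as it stands. The module is installed in compiled form; this text tells all that it offers.
- The arm moves only by the shell command python3 -m jog 'ROWS' [FORCE]. ROWS is JSON, a list of rows, each an object with "delta_pos": the shift along the world's x, y, z in mm, a list of three; "spin": the turn about the world's z in rad; "claw": the closure, from 0 (fully open) to 1 (shut). In form: [{"delta_pos": [tx, ty, tz], "spin": spin, "claw": claw}, ...]. A call has 1 to 8 rows; each row is the pose to reach, as a shift and turn from the pose measured when the call began; what a row does not reach only later rows make up. A row lasts 1/10 s, in which the tool goes at most 50 mm and 8.59 degrees, less where a joint would pass 70% of its speed; a pose out of reach is approached as far as the arm can. A call with a gripper value outside its range is refused whole. The fingers move at their own pace and stop on an object; FORCE is the grip in N (left out, the last holds). Time passes only in rows, so rows that repeat a pose let the fingers close. It gives the time, the measured TCP pose, the force and the opening at its end, in the units of the state.
- bot.observe(): the state, without advancing time (a new reading comes with each control period).
- eyes.grab_frame(name): name is "scene" or "top" or "wrist"; returns the picture (384x512x3 uint8, blue, green, red); there is no depth.
- eyes.camera_params(name): a dict with "fx", "fy", "cx", "cy" (pixels), "k1" (the pictures are not rectified: a ray, as slopes to the right and down, at radius r is drawn at 1 + k1 r^2 times it, then the intrinsics apply), "origin" and "attitude" of the camera in the world. Camera axes: x right, y up, looking along -z (the intrinsics and any distortion apply to the point x, -y, -z); pixel columns grow to the right and rows downward; lengths in m; the calibration is good to about 2 mm. A picture is of the moment at which its call begins: read the wrist's pose just before it. camera_params takes no time and is no camera call; for the wrist camera it gives the pose at the moment of the call.
- bot.job_done(): hands the job in, once; it reports no verdict.
The state is a dict: "clock": time; "qpos": joint angles; "qd": joint speeds; "joint_efforts": joint torques, N m; "position": TCP position; "tool_rot": TCP orientation; "force": force on the tool from outside, world axes, zero at the start; "moment": the same for the moment, N m; "grip_width": finger opening in m.
Only numpy, scipy, OpenCV 4.12 (cv2) and the standard library are available. Lean on these libraries where they do the work, as an engineer would, in place of code of your own. Each camera call takes 0.05 s, during which the arm holds its last target. There are 200 camera calls.

## Task

Get the row clamp ready for the soldering robot: first take the red hex key set out of its bed and lay it in the yellow tray, then stand every finned heat sink that is on the bench in the bed, upright, in one row between the two low rails with its long side across the bed. Then swing the blue end gate shut, lifting its latch bar over the keeper so that it drops down into the notch, and after that wind the handwheel clockwise until the row is held firmly and the red gauge pointer stands in the green band. Leave everything else on the bench alone.

Things in the scene. Friction and masses are not known exactly. Their poses are not given: they have to be found in the camera images.
- bed (a point): Centre of the bed floor of the row clamp, 12 mm above the bench; the clamp is fixed, its place and heading vary. y runs along the bed from the gate (-y) to the handwheel (+y), x across it away from the robot. Rails on both sides are 167 mm long, 54 mm apart inside, 6 mm wide, only 6 mm high. Room for the row: y -77 (shut gate's inner face) to +90 mm (shoe's face when wound back, as at the start).
- notch (a point): centre of the floor of the notch in the fixed steel keeper, beside the gate end of the bed (at x -60, y -91, z +24 mm of the bed; axes as the bed's). The notch runs along x, 14 mm long and 12 mm wide; its outer lip (-y side) rises 12 mm and its back stop (+y side) 24 mm above the notch floor, each 7 mm thick.
- gate_hinge (a point): point on the vertical hinge axis of the blue end gate, at x +56, y -77, z 0 mm of the bed, fixed. The gate (88 mm wide, 8 mm thick, top 38 mm above the bed floor) reaches from here toward the robot (bed -x) when shut and swings outward, away from the bed.
- gate (a joint): gate angle, rad: 0 = shut (a stop), grows as it swings outward (its free end toward bed -y, that is counter-clockwise from above), up to 1.5. Starts open, moves easily and stays where it is left; must be shut.
- latch (a joint): angle of the steel latch bar on the gate, rad: 0 = level, + = free end raised (up to 0.9); unheld, it falls by its weight to a stop at -0.12. To pass over the keeper's lip (73 to 87 mm from the pivot) it must be raised to 0.25 or more while the gate shuts; let go, it drops into the notch and then reads about 0. With the bar down, the lip keeps the gate from shutting or opening.
- latch_pivot (a point): pivot of the latch bar on the gate: 36 mm from the hinge axis toward the gate's free end, 14 mm outside the gate's inner face, 30 mm above the bed floor. The bar is 8 mm thick, 12 mm high and reaches 115 mm from here, past the gate's free end, over the keeper when the gate is shut.
- latch_tab (a point): centre of the free part of the red lift tab on the latch bar, 106 mm from the pivot and 24 mm above the bar's centre line. The tab stands up from the bar near its free end: 8 mm thick (along its y axis, across the gate's plane), 18 mm wide (x, along the bar), from 6 to 38 mm above the bar's centre line. It turns with gate and bar; pinched across its thickness it carries both bar and gate.
- wheel (a joint): handwheel, rad: 0 = wound right back (start), grows clockwise seen from above (the tightening way), up to 9.2. Each radian moves the shoe 14 mm toward the gate. It has a brake friction of 0.2 N m and stays where it is left; winding gets up to 0.11 N m stiffer as the spring in the shoe is pressed.
- wheel_grip (a point): centre of the orange grip bar on the handwheel, on the vertical wheel axis, 70 mm above the bench: bar 56 mm long (its x axis), 12 mm thick (y), 26 mm high, from 57 to 83 mm above the bench, over a black disc of radius 34 mm.
- gauge (a joint): spring travel of the shoe in m, shown by the red pointer on the white gauge plate: 0 = loose, grows as the shoe presses on the row (400 N/m; sliding loose heat sinks along gives up to 6 mm), 0.010 to 0.020 = green band, 0.026 = end. Falls again when wound back.
- hex_keys_mid (a point): red folding hex key set, 26 x 85 x 18 mm (its x, y, z), lying in the bed roughly along it; the point is its centre, 9 mm up.
- tray_floor (a point): centre of the inner floor (3 mm above the bench) of the yellow tray, fixed to the bench at a varying place; inside 104 mm (x) by 144 mm (y), walls 3 mm thick, rim 42 mm above the bench.
- heatsink1_mid (a point): finned heat sink 1 (bright metal), 48 (x) x 32 (y) x 40 (z, up) mm, about 60 g; the point is its centre, 20 mm above its underside. Two to four of them are there, the others are absent (None). In the bed its x lies across the bed (either way round).
- heatsink2_mid (a point): finned heat sink 2 (dark metal), 48 (x) x 32 (y) x 40 (z, up) mm, about 60 g; the point is its centre, 20 mm above its underside. Two to four of them are there, the others are absent (None). In the bed its x lies across the bed (either way round).
- heatsink3_mid (a point): finned heat sink 3 (bright metal), 48 (x) x 32 (y) x 40 (z, up) mm, about 60 g; the point is its centre, 20 mm above its underside. Two to four of them are there, the others are absent (None). In the bed its x lies across the bed (either way round).
- heatsink4_mid (a point): finned heat sink 4 (dark metal), 48 (x) x 32 (y) x 40 (z, up) mm, about 60 g; the point is its centre, 20 mm above its underside. Two to four of them are there, the others are absent (None). In the bed its x lies across the bed (either way round).
- flux_bottle: slender bottle with red tip, 43 mm wide, 130 mm high, left of the tray; bystander, leave alone; origin under its centre
- tip_cleaner: black tip cleaner pot, 72 mm wide, 55 mm high, at the right; bystander, leave alone; origin under its centre
- heatsink1: heat sink 1 as a whole; origin under its centre
- heatsink2: heat sink 2 as a whole; origin under its centre
- heatsink3: heat sink 3 as a whole; origin under its centre
- heatsink4: heat sink 4 as a whole; origin under its centre

How it is judged:
On the way, in this order (a step that is already met when the one before it is completed fails the run):
1. the hex key set lies in the yellow tray (x of hex_keys_mid in the frame of tray_floor between -0.052 and 0.052 m and y of hex_keys_mid in the frame of tray_floor between -0.072 and 0.072 m and z of hex_keys_mid in the frame of tray_floor below 0.035 m), for 0.2 s.
2. every heat sink stands in the bed, between the rails, long side across (x of heatsink1_mid in the frame of bed between -0.006 and 0.006 m and y of heatsink1_mid in the frame of bed between -0.072 and 0.08 m and z of heatsink1_mid in the frame of bed between 0.012 and 0.026 m and angle between each of heatsink1_mid, heatsink2_mid, heatsink3_mid, heatsink4_mid's own z axis and vertical below 0.12 rad and angle between the x axis of each of heatsink1_mid, heatsink2_mid, heatsink3_mid, heatsink4_mid and the x axis of bed, either way round below 0.12 rad and x of heatsink2_mid in the frame of bed between -0.006 and 0.006 m and y of heatsink2_mid in the frame of bed between -0.072 and 0.08 m and z of heatsink2_mid in the frame of bed between 0.012 and 0.026 m and x of heatsink3_mid in the frame of bed between -0.006 and 0.006 m and y of heatsink3_mid in the frame of bed between -0.072 and 0.08 m and z of heatsink3_mid in the frame of bed between 0.012 and 0.026 m and x of heatsink4_mid in the frame of bed between -0.006 and 0.006 m and y of heatsink4_mid in the frame of bed between -0.072 and 0.08 m and z of heatsink4_mid in the frame of bed between 0.012 and 0.026 m), for 0.2 s.
3. the gate is shut and the latch bar has dropped into the keeper's notch (value of joint each of gate, latch below 0.07 rad), for 0.2 s.
4. the handwheel is wound until the pointer is in the green band (value of joint gauge between 0.0095 and 0.0205 m), for 0.2 s.
At the end, for the whole second after the job is handed in: hex keys in the tray; every heat sink present upright in the bed (within 6 mm of its middle line, inside the clamp, long side across within 0.12 rad, at rest); gate and latch bar both below 0.07 rad, the bar in the notch; gauge 9.5 to 20.5 mm (green band) (all of step 1 and all of step 2 and all of step 3 and all of step 4 and linear speed of each of heatsink1, heatsink2, heatsink3, heatsink4 below 0.02 m/s); the robot touches nothing.
It fails at once if the flux bottle is pushed away or knocked over (distance of flux_bottle from where it was at the start of the episode above 0.04 m or angle between flux_bottle's own z axis and vertical above 0.6 rad).
It fails at once if the tip cleaner is pushed away or knocked over (distance of tip_cleaner from where it was at the start of the episode above 0.04 m or angle between tip_cleaner's own z axis and vertical above 0.6 rad).
Of heatsink1, heatsink2, heatsink3, heatsink4 only 2 to 4 are there at a start; the rules pass over those that are not, and their reading is None.
At some moment in a run one of heatsink1, heatsink2, heatsink3, heatsink4 may be knocked a few centimetres aside while the robot is not near it.
Once in a run the grip may slacken for a moment while it holds something.
It also fails if it takes over 208 s, if anything falls off the work surface, if the arm or the gripper's body presses on something with over 40 N, if the wrist force passes 120 N, or if a joint passes its speed limit or range.

## Working session

There is one attempt and no reset: what is moved stays moved. The work goes in short steps, Python scripts to look and compute and a shell command to move; the robot and the scene stay as the last step left them, time stands still between calls to the robot, and variables do not carry over. Pictures are saved under pics/ and viewed, about 12 in all and at most 16, crops included, and the job is handed in when it is done.

```bash
ls; mkdir -p pics; cat > h.py <<'E'
import numpy as np, cv2
from workcell import bot, eyes
from scipy.spatial.transform import Rotation as R
def rot(a):
    a=np.array(a,float)
    if a.shape==(3,3): return a
    if a.size==4: return R.from_quat(a).as_matrix()
    return R.from_euler('xyz',a).as_matrix()
def shot(n,f):
    p=eyes.camera_params(n); im=eyes.grab_frame(n); cv2.imwrite(f'pics/{f}.png',im); np.save(f'pics/{f}.npy',p,allow_pickle=True); return im,p
def load(f): return cv2.imread(f'pics/{f}.png'), np.load(f'pics/{f}.npy',allow_pickle=True).item()
def cast(p,uv,z):
    uv=np.atleast_2d(np.array(uv,float)); d=np.c_[(uv[:,0]-p['cx'])/p['fx'],(uv[:,1]-p['cy'])/p['fy']]
    s=d.copy()
    for _ in range(20): s=d/(1+p['k1']*(s**2).sum(1,keepdims=True))
    r=np.c_[s[:,0],-s[:,1],-np.ones(len(s))]@rot(p['attitude']).T
    o=np.array(p['origin']); return o+r*((z-o[2])/r[:,2])[:,None]
def proj(p,X):
    c=(np.atleast_2d(X)-np.array(p['origin']))@rot(p['attitude']); s=np.c_[c[:,0]/-c[:,2],-c[:,1]/-c[:,2]]
    s=s*(1+p['k1']*(s**2).sum(1,keepdims=True)); return s*[p['fx'],p['fy']]+[p['cx'],p['cy']]
E
python3 - <<'E'
from h import *
print(bot.observe())
for n in ('scene','top'):
    im,p=shot(n,n+'0'); print(n,p)
a=cv2.imread('pics/top0.png'); cv2.imwrite('pics/top0b.png',cv2.resize(a,(800,600)))
E
```

```text
pics
{'clock': 0.0, 'qpos': array([ 1.08075447,  0.52206187, -0.03632342,  1.59996861,  0.02119705,
        1.02110433, -0.11282201]), 'qd': array([-1.08480328e-03,  3.33434481e-04, -8.39688481e-04, -2.59174694e-04,
       -7.44342473e-05,  8.12181889e-04,  2.25165784e-04]), 'joint_efforts': array([-8.62506090e-05, -9.27110267e+01,  1.97966538e+00, -3.69931984e+01,
        1.78906659e-02,  8.21326015e-03,  6.98983672e-05]), 'position': array([ 0.25459342, -0.57043938,  0.23071006]), 'tool_rot': array([-3.14043824e+00,  8.13612873e-05,  4.19804212e-01]), 'force': array([-0.5325018 , -0.20403454,  0.04872826]), 'moment': array([0.00252745, 0.02891035, 0.0121788 ]), 'grip_width': 0.0856889610071548}
scene {'fx': 446.2981436295493, 'fy': 446.2981436295493, 'cx': 260.0599222972021, 'cy': 195.41289212559772, 'k1': -0.14930888438577206, 'origin': array([-0.42970264,  0.6029785 ,  0.73780315]), 'attitude': array([ 1.0384702 , -0.00440926, -2.11866603])}
top {'fx': 487.2110484388317, 'fy': 487.2110484388317, 'cx': 252.84529023055862, 'cy': 199.13313259671395, 'k1': 0.05850897158457829, 'origin': array([0.4691687 , 0.01544543, 1.60225474]), 'attitude': array([ 0.03950159,  0.00652744, -1.54703774])}
```

View pics/top0b.png

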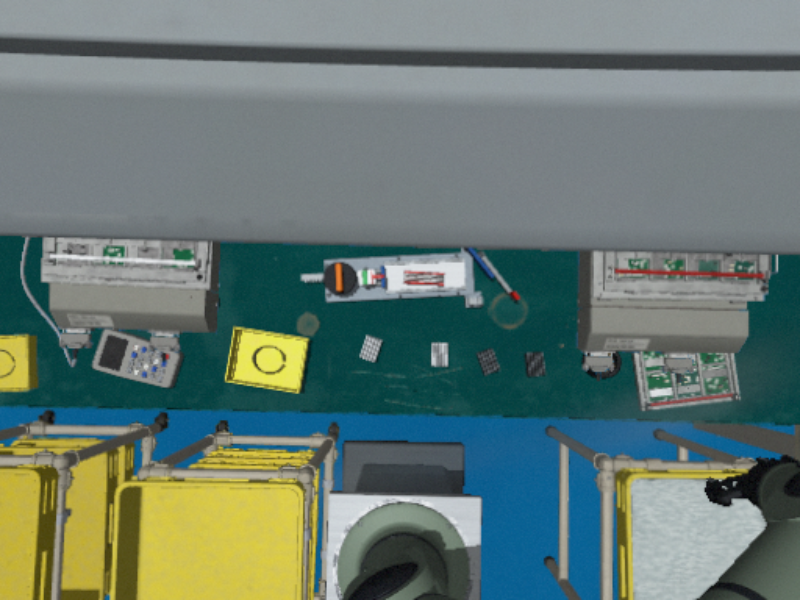

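View pics/scene0.png

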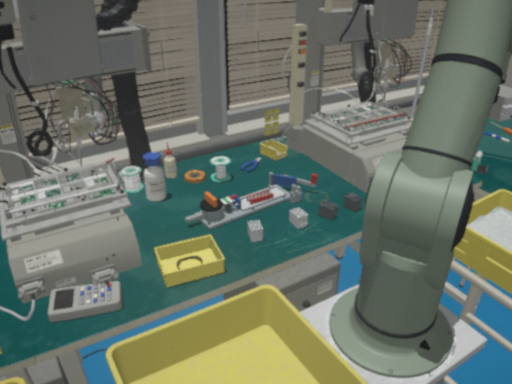

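```bash
python3 - <<'E'
from h import *
im,p=load('top0'); q=.64
for n,u,z in [('hs1',(371,348),.04),('hs2',(439,354),.04),('hs3',(488,361),.04),('hs4',(536,364),.04),('key',(424,278),.03),('wheel',(340,278),.083),('trayUL',(232,326),.042),('trayUR',(311,335),.042),('trayBR',(303,393),.042),('trayBL',(225,383),.042),('keeper',(474,299),.05),('gatetip',(519,299),.06),('pot',(601,362),.05),('bed1',(387,264),.012),('bed2',(465,263),.012),('bed3',(467,290),.012)]:
    print(n,cast(p,np.array(u)*q,z).round(3))
a=im[145:270,130:400]; cv2.imwrite('pics/c1.png',cv2.resize(a,(800,370),interpolation=cv2.INTER_CUBIC))
E
```

```text
hs1 [[0.454 0.075 0.04 ]]
hs2 [[ 0.445 -0.065  0.04 ]]
hs3 [[ 0.433 -0.165  0.04 ]]
hs4 [[ 0.429 -0.263  0.04 ]]
key [[ 0.601 -0.031  0.03 ]]
wheel [[0.593 0.139 0.083]]
trayUL [[0.492 0.36  0.042]]
trayUR [[0.478 0.198 0.042]]
trayBR [[0.359 0.211 0.042]]
trayBL [[0.376 0.37  0.042]]
keeper [[ 0.559 -0.133  0.05 ]]
gatetip [[ 0.56  -0.223  0.06 ]]
pot [[ 0.437 -0.392  0.05 ]]
bed1 [[0.63  0.047 0.012]]
bed2 [[ 0.636 -0.117  0.012]]
bed3 [[ 0.58  -0.122  0.012]]
```

View pics/c1.png

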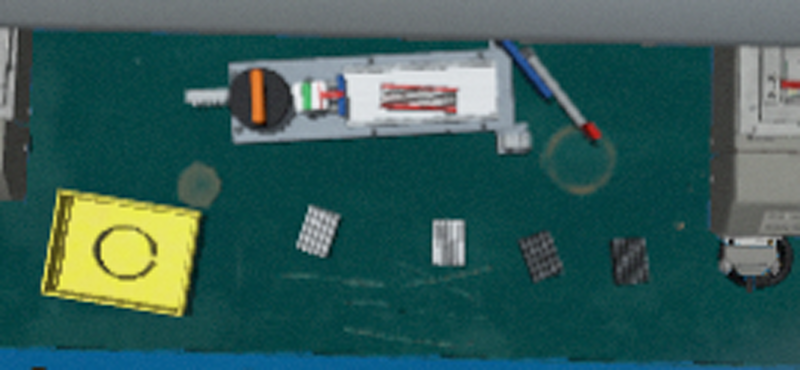

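```bash
python3 -m jog '[{"delta_pos":[20,50,20],"spin":0.14,"claw":0},{"delta_pos":[50,90,40],"spin":0.28,"claw":0},{"delta_pos":[80,130,60],"spin":0.43,"claw":0},{"delta_pos":[100,180,70],"spin":0.57,"claw":0},{"delta_pos":[130,220,70],"spin":0.71,"claw":0},{"delta_pos":[160,260,70],"spin":0.85,"claw":0},{"delta_pos":[190,300,70],"spin":1.0,"claw":0},{"delta_pos":[210,340,70],"spin":1.15,"claw":0}]' 40
python3 -m jog '[{"delta_pos":[30,40,0],"spin":0,"claw":0},{"delta_pos":[60,85,0],"spin":0,"claw":0},{"delta_pos":[80,130,0],"spin":0,"claw":0},{"delta_pos":[100,170,0],"spin":0,"claw":0},{"delta_pos":[120,200,0],"spin":0,"claw":0},{"delta_pos":[120,200,0],"spin":0,"claw":0}]'
python3 - <<'E'
from h import *
o=bot.observe(); print(o['position'],o['tool_rot'],o['qpos'],o['clock'])
im,p=shot('wrist','w1'); print(p)
E
```

```text
clock: 0.9
position: [0.4592, -0.2401, 0.3008]
tool_rot: [-3.141, 0.0, 1.576]
force: [0.9, 0.2, -0.1]
grip_width: 0.0853
clock: 1.5
position: [0.5806, -0.0347, 0.3003]
tool_rot: [-3.141, -0.002, 1.582]
force: [-0.5, -0.4, -0.6]
grip_width: 0.0855
[ 0.58059623 -0.03474623  0.30029809] [-3.14076412e+00 -2.24687700e-03  1.58194929e+00] [ 0.31123809  0.42201186 -0.49253614  1.6135955   0.21030211  1.16002412
 -0.21801017] 1.5
{'fx': 312.01439344275985, 'fy': 312.01439344275985, 'cx': 253.11505969717214, 'cy': 192.10892922782963, 'k1': -0.04080878560116238, 'origin': array([0.57966134, 0.0315214 , 0.44357172]), 'attitude': array([-0.26627998, -0.00119602,  0.00961892])}
```

View pics/w1.png

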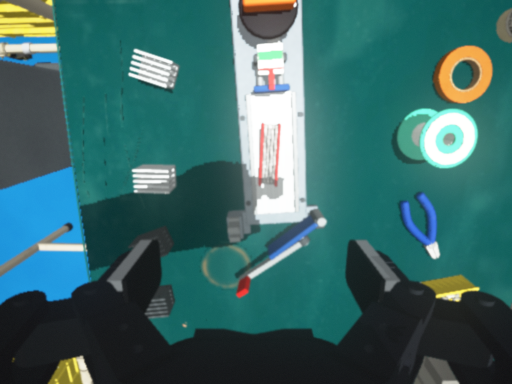

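```bash
python3 - <<'E'
from h import *
im,p=load('w1'); hsv=cv2.cvtColor(im,cv2.COLOR_BGR2HSV)
H,S,V=hsv[...,0],hsv[...,1],hsv[...,2]
def rep(n,m,z,roi,mina=60):
    mm=np.zeros(m.shape,np.uint8); x0,y0,x1,y1=roi; mm[y0:y1,x0:x1]=m[y0:y1,x0:x1]
    mm=cv2.morphologyEx(mm*255,cv2.MORPH_CLOSE,np.ones((5,5)))
    for c in cv2.findContours(mm,cv2.RETR_EXTERNAL,cv2.CHAIN_APPROX_NONE)[0]:
        if cv2.contourArea(c)<mina: continue
        X=cast(p,c[:,0,:],z)[:,:2].astype(np.float32); (cx,cy),(w,h),a=cv2.minAreaRect(X*1000)
        print(n,'c',round(cx,1),round(cy,1),'wh',round(w,1),round(h,1),'ang',round(a,1), 'px',c[:,0].mean(0).round())
white=(S<60)&(V>215)
red=((H<8)|(H>172))&(S>120)&(V>90)
rep('floor',white|red,.012,(240,88,305,220))
rep('key',red,.030,(250,110,290,200))
rep('bracket',(S<60)&(V>120),.0,(225,0,320,240))
rep('orange',(H<20)&(S>150)&(V>120),.083,(230,0,310,20),20)
rep('blue shoe',(H>100)&(H<125)&(S>140),.04,(240,75,300,100),20)
rep('gate',(H>105)&(H<125)&(S>150),.05,(240,205,330,270))
rep('tab',red,.068,(225,270,260,305),20)
print(V[150,245:300])
E
```

```text
floor c 608.2 -35.2 wh 86.9 187.0 ang 3.0 px [274. 154.]
bracket c 604.0 9.0 wh 136.0 318.7 ang 3.8 px [271. 119.]
orange c 595.1 135.7 wh 55.2 9.6 ang 0.7 px [268.   4.]
gate c 635.0 -144.7 wh 76.7 6.8 ang 38.6 px [292. 241.]
tab c 569.0 -205.7 wh 32.9 14.5 ang 76.3 px [243. 287.]
[234 233 230 215 213 238 246 248 252 254 255 255 254 249 217 229 247 244
 239 248 243 222 228 228 210 226 241 230 192 211 230 234 245 251 252 254
 255 255 255 255 255 255 255 255 255 255 254 248 230 239 245 244 241 240
 240]
```

```bash
python3 - <<'E'
from h import *
im,p=load('w1'); a=im[75:320,190:340]; b=im[78:222,232:318]
a=cv2.resize(a,None,fx=2.4,fy=2.4,interpolation=cv2.INTER_CUBIC); b=cv2.resize(b,None,fx=4.08,fy=4.08,interpolation=cv2.INTER_CUBIC)
b=np.clip(b.astype(int)*2-250,0,255).astype(np.uint8)
c=np.zeros((600,760,3),np.uint8); c[:a.shape[0],:a.shape[1]]=a; c[:b.shape[0],370:370+b.shape[1]]=b; cv2.imwrite('pics/c2.png',c)
E
```

```text
(no output)
```

View pics/c2.png

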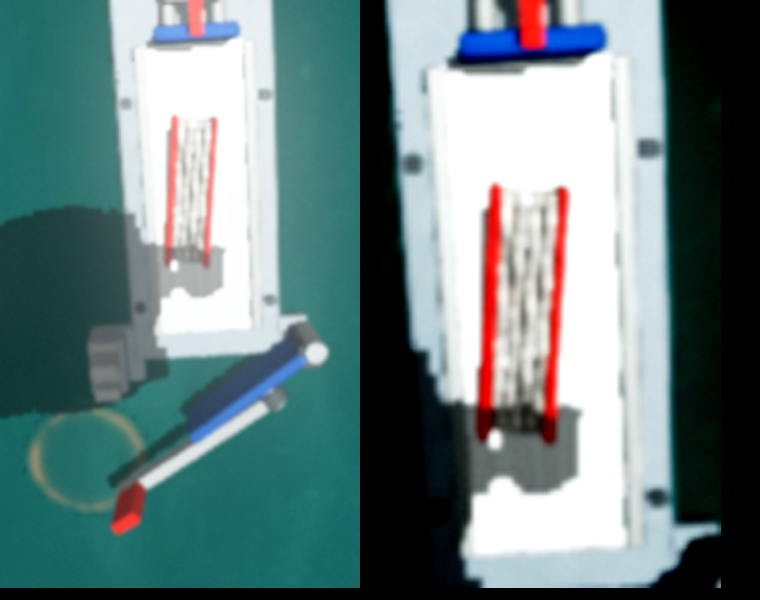

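```bash
python3 - <<'E'
from h import *
im,p=load('w1')
f=lambda u,v,z: (cast(p,[232+(u-370)/4.08,78+v/4.08],z)[0,:2]*1000).round(1)
g=lambda u,v,z: (cast(p,[190+u/2.4,75+v/2.4],z)[0,:2]*1000).round(1)
for n,pts,z in [('railsTop',[(443,68),(468,553),(615,60),(630,545)],.018),('railsOut',[(429,68),(460,553),(629,58),(642,543)],.018),('key',[(490,187),(567,187),(480,437),(555,437)],.03)]:
    a=np.array([f(u,v,z) for u,v in pts]); print(n,a.tolist(),a.mean(0))
print('cap',g(316,352,.05),g(316,352,.06)); print('tab top',[g(*q,.08) for q in [(122,528),(128,490)]])
print('keeper',g(108,362,.05))
im,p=load('top0')
print('orange', [cast(p,np.array(q)*270/800+[130,145],.083)[0,:2].round(4) for q in [(257,70),(262,124)]])
E
```

```text
railsTop [[575.8, 47.5], [585.8, -116.5], [630.9, 50.6], [642.9, -113.0]] [608.85 -32.85]
railsOut [[571.3, 47.4], [583.0, -116.5], [635.3, 51.2], [647.1, -112.3]] [609.175 -32.55 ]
key [[591.1, 10.8], [615.7, 11.0], [589.1, -71.3], [614.2, -71.1]] [602.525 -30.15 ]
cap [ 673.8 -116.2] [ 671.4 -112.4]
tab top [array([ 566., -210.]), array([ 569.4, -186.1])]
keeper [ 557.2 -123.2]
orange [array([0.6218, 0.142 ]), array([0.5648, 0.1352])]
```

```bash
python3 -m jog '[{"delta_pos":[22,5,-50],"spin":-0.03,"claw":0.3},{"delta_pos":[22,5,-100],"spin":-0.03,"claw":0.3},{"delta_pos":[22,5,-150],"spin":-0.03,"claw":0.3},{"delta_pos":[22,5,-195],"spin":-0.03,"claw":0.3},{"delta_pos":[22,5,-200],"spin":-0.03,"claw":0.3},{"delta_pos":[22,5,-200],"spin":-0.03,"claw":0.3}]' 40
python3 - <<'E'
from h import *
o=bot.observe(); print(o['position'],o['tool_rot'],o['grip_width'])
im,p=shot('wrist','w2'); hsv=cv2.cvtColor(im,cv2.COLOR_BGR2HSV)
H,S,V=[hsv[...,i] for i in range(3)]
red=(((H<8)|(H>172))&(S>120)&(V>70)).astype(np.uint8)*255
c=cv2.connectedComponentsWithStats(red)
for s in c[2][1:]:
    if s[4]>30: print(s, cast(p,[[s[0],s[1]],[s[0]+s[2],s[1]+s[3]]],.03)[:,:2].round(4).tolist())
E
```

```text
clock: 2.15
position: [0.6013, -0.0333, 0.1004]
tool_rot: [-3.138, -0.001, 1.549]
force: [0.3, 0.2, 0.7]
grip_width: 0.0598
[ 0.60127226 -0.03329005  0.10037231] [-3.13843332e+00 -6.31035220e-04  1.54874470e+00] 0.059849200198192704
[223  23  48  49 607] [[0.585, 0.0846], [0.6147, 0.0547]]
[237 138   5 113 516] [[0.5912, 0.0129], [0.5918, -0.071]]
[266 139   7 112 440] [[0.6109, 0.0118], [0.6151, -0.0715]]
```

```bash
python3 -m jog '[{"delta_pos":[1,3,-40],"spin":0,"claw":0.3},{"delta_pos":[1,3,-75],"spin":0,"claw":0.3},{"delta_pos":[1,3,-81],"spin":0,"claw":0.3},{"delta_pos":[1,3,-81],"spin":0,"claw":0.8},{"delta_pos":[1,3,-81],"spin":0,"claw":0.9},{"delta_pos":[1,3,-81],"spin":0,"claw":0.9},{"delta_pos":[1,3,-81],"spin":0,"claw":0.9},{"delta_pos":[1,3,-81],"spin":0,"claw":0.9}]' 50
python3 -m jog '[{"delta_pos":[0,0,20],"spin":0,"claw":0.9},{"delta_pos":[0,0,50],"spin":0,"claw":0.9},{"delta_pos":[0,0,90],"spin":0,"claw":0.9},{"delta_pos":[0,0,120],"spin":0,"claw":0.9},{"delta_pos":[0,0,120],"spin":0,"claw":0.9}]'
```

```text
clock: 3.0
position: [0.6048, -0.0303, 0.0237]
tool_rot: [3.139, -0.0, 1.548]
force: [-3.0, 0.5, 14.0]
grip_width: 0.0239
clock: 3.5
position: [0.6072, -0.0303, 0.1496]
tool_rot: [3.13, -0.0, 1.548]
force: [0.2, 0.4, -0.6]
grip_width: 0.0242
```

```bash
python3 -m jog '[{"delta_pos":[-20,35,15],"spin":0,"claw":0.9},{"delta_pos":[-45,75,30],"spin":0,"claw":0.9},{"delta_pos":[-70,115,30],"spin":0,"claw":0.9},{"delta_pos":[-90,155,30],"spin":0,"claw":0.9},{"delta_pos":[-115,195,30],"spin":0,"claw":0.9},{"delta_pos":[-140,235,30],"spin":0,"claw":0.9},{"delta_pos":[-160,275,30],"spin":0,"claw":0.9},{"delta_pos":[-181,315,30],"spin":0,"claw":0.9}]'
python3 - <<'E'
from h import *
o=bot.observe(); print(o['position'],o['tool_rot'],o['grip_width'])
im,p=shot('wrist','w3'); shot('top','t3')
E
```

```text
clock: 4.3
position: [0.4254, 0.2861, 0.1806]
tool_rot: [3.129, -0.001, 1.548]
force: [0.8, 0.2, -0.8]
grip_width: 0.0239
[0.42538209 0.28611769 0.18062876] [ 3.12888814e+00 -7.22602090e-04  1.54775991e+00] 0.023912817117162664
```

View pics/w3.png

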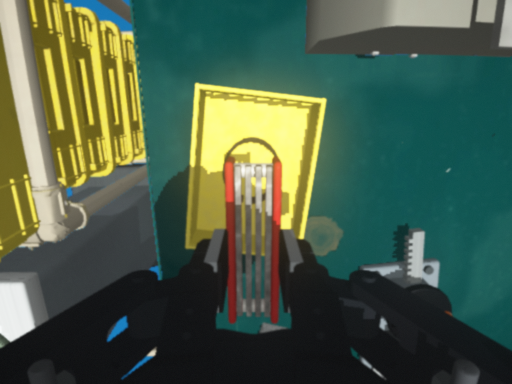

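```bash
python3 - <<'E'
from h import *
im,p=load('w3'); print(cast(p,[(195,84),(326,99),(186,248),(300,240)],.042).round(3))
E
python3 -m jog '[{"delta_pos":[0,0,-50],"spin":0,"claw":0.9},{"delta_pos":[0,0,-95],"spin":0,"claw":0.9},{"delta_pos":[0,0,-95],"spin":0,"claw":0.9}]'
```

```text
[[0.38  0.373 0.042]
 [0.493 0.358 0.042]
 [0.36  0.22  0.042]
 [0.472 0.225 0.042]]
clock: 4.7
position: [0.4211, 0.2886, 0.0824]
tool_rot: [3.135, 0.001, 1.556]
force: [0.1, 0.5, -0.3]
grip_width: 0.0241
```

```bash
python3 -m jog '[{"delta_pos":[6,-2,-30],"spin":0,"claw":0.9},{"delta_pos":[6,-2,-55],"spin":0,"claw":0.9},{"delta_pos":[6,-2,-63],"spin":0,"claw":0.9},{"delta_pos":[6,-2,-63],"spin":0,"claw":0.55},{"delta_pos":[6,-2,-63],"spin":0,"claw":0.5},{"delta_pos":[6,-2,-63],"spin":0,"claw":0.5}]'
python3 -m jog '[{"delta_pos":[0,0,40],"spin":0,"claw":0.5},{"delta_pos":[0,0,85],"spin":0,"claw":0.5},{"delta_pos":[0,-40,130],"spin":0,"claw":0.3},{"delta_pos":[5,-80,160],"spin":0,"claw":0},{"delta_pos":[10,-120,180],"spin":0,"claw":0},{"delta_pos":[15,-165,180],"spin":0,"claw":0},{"delta_pos":[20,-210,180],"spin":0,"claw":0},{"delta_pos":[25,-255,180],"spin":0,"claw":0}]'
python3 - <<'E'
from h import *
o=bot.observe(); print(o['position'],o['tool_rot'],o['grip_width'])
im,p=shot('wrist','w4'); shot('top','t4')
im2,p2=load('t4'); a=cv2.resize(im2[145:270,130:400],(512,237)); cv2.imwrite('pics/c4.png',np.vstack([im,a]))
E
```

```text
clock: 5.3
position: [0.4279, 0.2871, 0.0211]
tool_rot: [3.133, -0.001, 1.556]
force: [-0.2, -1.0, -0.3]
grip_width: 0.0429
clock: 6.1
position: [0.453, 0.0301, 0.2026]
tool_rot: [3.131, -0.0, 1.556]
force: [1.7, 0.7, -0.3]
grip_width: 0.0853
[0.45298997 0.03012644 0.20255863] [ 3.13087368e+00 -3.37646412e-04  1.55607865e+00] 0.0852651765655789
```

View pics/c4.png

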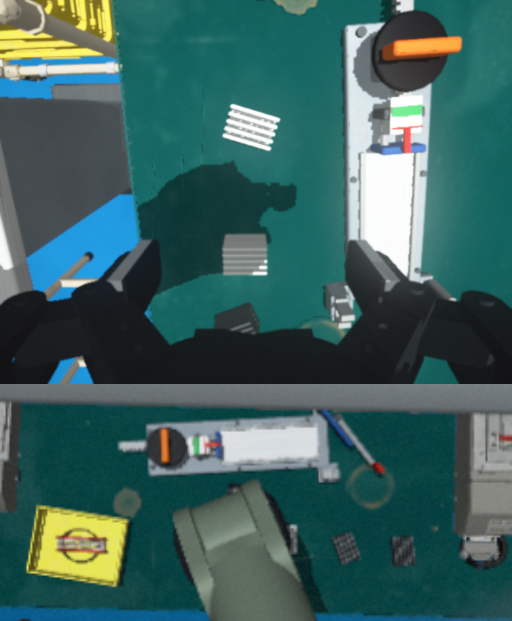

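```bash
cat >> h.py <<'E'
def hs(f,roi,dark=False,z=.04):
    im,p=load(f); h=cv2.cvtColor(im,cv2.COLOR_BGR2HSV).astype(int); x0,y0,x1,y1=roi
    m=((h[...,1]<90) if dark else (h[...,1]<70)&(h[...,2]>150)).astype(np.uint8)*255
    mm=np.zeros_like(m); mm[y0:y1,x0:x1]=m[y0:y1,x0:x1]; mm=cv2.morphologyEx(mm,cv2.MORPH_CLOSE,np.ones((9,9)))
    c=max(cv2.findContours(mm,cv2.RETR_EXTERNAL,cv2.CHAIN_APPROX_NONE)[0],key=cv2.contourArea)
    X=cast(p,c[:,0,:],z)[:,:2].astype(np.float32)*1000; (cx,cy),(w,hh),a=cv2.minAreaRect(X)
    if w<hh: w,hh=hh,w; a-=90
    a=(a+90)%180-90
    print(f,'centre',round(cx,1),round(cy,1),'size',round(w,1),round(hh,1),'long axis from x: rad',round(np.radians(a),3),'-> yaw',round(np.pi/2+np.radians(a),3))
    return cx,cy,np.radians(a)
E
python3 - <<'E'
from h import *
im,p=load('w4')
print(cast(p,[(233,104),(280,120),(271,151),(223,137)],.04).round(4)[:,:2].tolist())
print(cast(p,[(223,235),(266,234),(268,275),(222,275)],.04).round(4)[:,:2].tolist())
hs('w4',(200,90,300,165)); hs('w4',(200,220,290,285))
hs('w4',(200,300,270,335),True)
print(p['origin'])
E
```

```text
[[0.4371, 0.0994], [0.4816, 0.0838], [0.4729, 0.0542], [0.4264, 0.0686]]
[[0.4221, -0.0337], [0.4675, -0.0335], [0.4695, -0.0823], [0.4189, -0.0811]]
w4 centre 453.2 77.3 size 49.5 33.6 long axis from x: rad -0.3 -> yaw 1.271
w4 centre 445.3 -66.0 size 46.9 31.3 long axis from x: rad -0.022 -> yaw 1.548
w4 centre 430.6 -138.3 size 80.9 42.4 long axis from x: rad -0.024 -> yaw 1.547
[0.45211913 0.09668185 0.34569223]
```

```bash
python3 -m jog '[{"delta_pos":[0,47,-45],"spin":-0.14,"claw":0},{"delta_pos":[0,47,-90],"spin":-0.285,"claw":0},{"delta_pos":[0,47,-140],"spin":-0.285,"claw":0},{"delta_pos":[0,47,-175],"spin":-0.285,"claw":0},{"delta_pos":[0,47,-192],"spin":-0.285,"claw":0},{"delta_pos":[0,47,-192],"spin":-0.285,"claw":0.4},{"delta_pos":[0,47,-192],"spin":-0.285,"claw":0.8},{"delta_pos":[0,47,-192],"spin":-0.285,"claw":0.8}]' 50
python3 -m jog '[{"delta_pos":[0,0,0],"spin":0,"claw":0.8},{"delta_pos":[0,0,0],"spin":0,"claw":0.8},{"delta_pos":[0,0,30],"spin":0,"claw":0.8},{"delta_pos":[0,0,80],"spin":0,"claw":0.8},{"delta_pos":[0,0,110],"spin":0,"claw":0.8},{"delta_pos":[0,0,110],"spin":0,"claw":0.8}]'
```

```text
clock: 7.0
position: [0.4542, 0.0735, 0.0118]
tool_rot: [3.13, 0.0, 1.263]
force: [-5.5, 2.0, 16.7]
grip_width: 0.0471
clock: 7.6
position: [0.4562, 0.0736, 0.126]
tool_rot: [3.124, -0.003, 1.263]
force: [-0.4, 0.3, -1.7]
grip_width: 0.0472
```

```bash
python3 - <<'E'
from h import *
im,p=load('w4'); g=im[...,2].astype(float)
L=[];Rr=[];P=[]
for v in range(160,238,4):
    d=np.diff(cv2.GaussianBlur(g[v:v+1],(3,1),0)[0])
    print(v,[int(x) for x in g[v,340:430:1]]) if v in(180,) else 0
    a=340+np.argmax(d[340:358]); P.append((a+.5,v))
P=np.array(P); X=cast(p,P,.010)[:,:2]*1000
k=np.polyfit(X[:,1],X[:,0],1); print('plate left edge',X[0],X[-1],'psi',-k[0])
u=(h:=np.array([(388,46),(452,46)]))
print('grip',[cast(p,q,.083)[0,:2].round(4) for q in [(386,46),(461,44)]])
E
```

```text
180 [53, 53, 56, 57, 59, 71, 91, 122, 158, 168, 139, 127, 135, 138, 137, 140, 156, 186, 174, 146, 171, 219, 235, 236, 235, 241, 251, 252, 252, 252, 252, 252, 252, 252, 252, 252, 252, 252, 252, 251, 251, 252, 252, 252, 252, 252, 253, 253, 252, 252, 252, 252, 252, 253, 253, 252, 252, 252, 252, 252, 252, 252, 252, 252, 252, 252, 252, 252, 252, 252, 251, 245, 191, 141, 165, 215, 234, 234, 230, 223, 219, 219, 218, 217, 214, 197, 148, 97, 77, 76]
plate left edge [558.73522142  38.76516621] [564.56867279 -51.10151983] psi 0.06915939689733937
grip [array([0.5611, 0.142 ]), array([0.6224, 0.1439])]
```

```bash
python3 - <<'E'
from h import *
im,p=load('w4')
for z in(.012,.018): print(cast(p,[(359,180),(413,180),(386,180)],z)[:,:2].round(4).tolist())
ps=.069; O=np.array([609.4,-39.2]); x=np.array([np.cos(ps),np.sin(ps)]); y=np.array([-x[1],x[0]])
X=cast(p,(386,180),.016)[0,:2]*1000; print('bed x of mid',(X-O)@x,(X-O)@y)
for b in (-58,-21,16,53): print(b,(O+b*y).round(1))
print('wheel',((np.array([591.7,143])-O)@x,(np.array([591.7,143])-O)@y))
E
```

```text
[[0.5724, 0.0165], [0.6337, 0.0154], [0.6029, 0.016]]
[[0.5702, 0.018], [0.6305, 0.0169], [0.6002, 0.0174]]
bed x of mid -4.441676482490553 56.58506150404165
-58 [613.4 -97.1]
-21 [610.8 -60.2]
16 [608.3 -23.2]
53 [605.7  13.7]
wheel (np.float64(-5.096055213197146), np.float64(182.98677608303842))
```

```bash
python3 -m jog '[{"delta_pos":[40,-15,0],"spin":0.14,"claw":0.8},{"delta_pos":[80,-30,0],"spin":0.28,"claw":0.8},{"delta_pos":[120,-50,0],"spin":0.377,"claw":0.8},{"delta_pos":[147,-60,0],"spin":0.377,"claw":0.8},{"delta_pos":[147,-60,-20],"spin":0.377,"claw":0.8},{"delta_pos":[147,-60,-30],"spin":0.377,"claw":0.8}]'
python3 - <<'E'
from h import *
o=bot.observe(); print(o['position'],o['tool_rot'],o['grip_width'])
im,p=shot('wrist','w5'); b=im[150:384,160:360]; b=cv2.resize(b,None,fx=2.5,fy=2.5,interpolation=cv2.INTER_CUBIC); cv2.imwrite('pics/c5.png',b)
E
```

```text
clock: 8.2
position: [0.6026, 0.013, 0.0943]
tool_rot: [3.125, -0.003, 1.638]
force: [-1.2, 0.2, -0.5]
grip_width: 0.0475
[0.60263894 0.0129894  0.09428894] [ 3.12539035e+00 -2.83231930e-03  1.63847761e+00] 0.04752765290415898
```

View pics/c5.png

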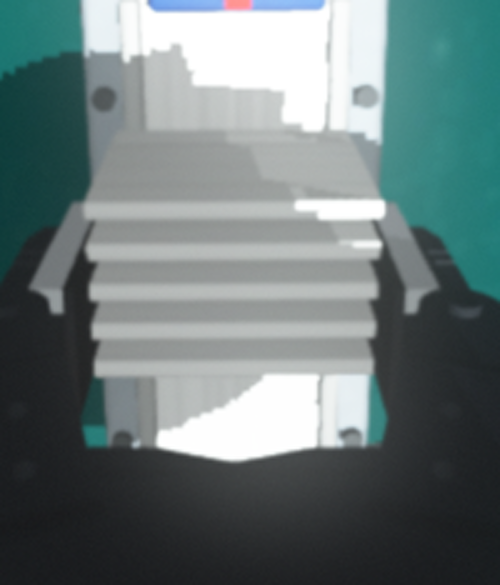

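```bash
python3 - <<'E'
from h import *
im,p=load('w5'); ps=.069; x=np.array([np.cos(ps),np.sin(ps)])
T=np.array([602.6,13.0])
for z,a,b,v in [(.018,145,327,110),(.018,122,350,110),(.012,157,318,440),(.012,103,366,98)]:
    X=cast(p,[(160+a/2.5,150+v/2.5),(160+b/2.5,150+v/2.5)],z)[:,:2]*1000; print(X.round(1).tolist(),'width',X[1]@x-X[0]@x,'offset of bed mid from tool',(X.mean(0)-T)@x)
for v,a,b,z in [(207,85,385,.125),(372,97,373,.125)]:
    X=cast(p,[(160+a/2.5,150+v/2.5),(160+b/2.5,150+v/2.5)],z)[:,:2]*1000; print('sink',X.round(1).tolist(),(X.mean(0)-T)@x)
E
```

```text
[[578.0, 16.5], [631.1, 19.7]] width 53.23901767648988 offset of bed mid from tool 2.3035439609260355
[[571.3, 16.1], [637.9, 20.1]] width 66.71643311141315 offset of bed mid from tool 2.337870147823074
[[585.6, -102.1], [640.8, -99.2]] width 55.17065522065923 offset of bed mid from tool 2.7396897528568815
[[564.9, 17.7], [643.5, 22.5]] width 78.74765494778546 offset of bed mid from tool 2.0580518962357908
sink [[577.8, 30.7], [624.4, 33.4]] -0.1650241179089938
sink [[580.2, 1.4], [626.0, 3.8]] -0.23162569822376702
```

```bash
python3 -m jog '[{"delta_pos":[2.5,-1,-30],"spin":0,"claw":0.8},{"delta_pos":[2.5,-1,-60],"spin":0,"claw":0.8},{"delta_pos":[2.5,-1,-69],"spin":0,"claw":0.8},{"delta_pos":[2.5,-1,-69],"spin":0,"claw":0.8},{"delta_pos":[2.5,-1,-69],"spin":0,"claw":0.25},{"delta_pos":[2.5,-1,-69],"spin":0,"claw":0},{"delta_pos":[2.5,-1,-69],"spin":0,"claw":0}]'
python3 -m jog '[{"delta_pos":[0,0,45],"spin":0,"claw":0},{"delta_pos":[0,0,95],"spin":0,"claw":0},{"delta_pos":[-40,-20,145],"spin":-0.04,"claw":0},{"delta_pos":[-80,-40,180],"spin":-0.09,"claw":0},{"delta_pos":[-120,-60,180],"spin":-0.09,"claw":0},{"delta_pos":[-160,-80,180],"spin":-0.09,"claw":0}]'
python3 - <<'E'
from h import *
o=bot.observe(); print(o['position'],o['tool_rot'],o['grip_width'])
im,p=shot('wrist','w6'); print(proj(p,[[.445,-.066,.04],[.6055,.0137,.052]]).round())
u,v=proj(p,[.445,-.066,.04])[0].astype(int); hs('w6',(u-40,v-32,u+40,v+32))
u,v=proj(p,[.6055,.0137,.052])[0].astype(int); print('bed')
cv2.imwrite('pics/c6.png',cv2.resize(im,None,fx=1.5,fy=1.5))
E
```

```text
clock: 8.95
position: [0.6043, 0.0125, 0.0249]
tool_rot: [3.126, -0.003, 1.64]
force: [0.2, 0.7, 1.6]
grip_width: 0.0858
clock: 9.55
position: [0.4514, -0.064, 0.206]
tool_rot: [3.124, -0.002, 1.55]
force: [0.8, -1.6, 0.1]
grip_width: 0.0854
[ 0.45140737 -0.06396144  0.20597051] [ 3.12367852e+00 -1.87706165e-03  1.54972230e+00] 0.08537792230315575
[[244. 177.]
 [414.  92.]]
w6 centre 444.6 -64.2 size 48.5 33.1 long axis from x: rad -0.026 -> yaw 1.545
bed
```

View pics/c6.png

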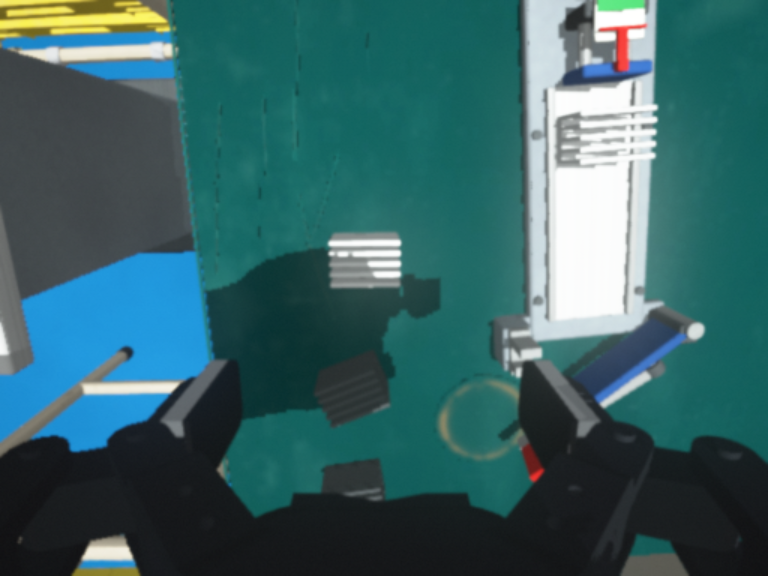

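```bash
python3 -m jog '[{"delta_pos":[-6,-1,-50],"spin":0,"claw":0},{"delta_pos":[-6,-1,-100],"spin":0,"claw":0},{"delta_pos":[-6,-1,-150],"spin":0,"claw":0},{"delta_pos":[-6,-1,-185],"spin":0,"claw":0},{"delta_pos":[-6,-1,-195],"spin":0,"claw":0},{"delta_pos":[-6,-1,-195],"spin":0,"claw":0.4},{"delta_pos":[-6,-1,-195],"spin":0,"claw":0.8},{"delta_pos":[-6,-1,-195],"spin":0,"claw":0.8}]' 50
python3 -m jog '[{"delta_pos":[0,0,0],"spin":0,"claw":0.8},{"delta_pos":[0,0,0],"spin":0,"claw":0.8},{"delta_pos":[0,0,30],"spin":0,"claw":0.8},{"delta_pos":[0,0,70],"spin":0,"claw":0.8},{"delta_pos":[30,10,100],"spin":0.04,"claw":0.8},{"delta_pos":[75,20,100],"spin":0.09,"claw":0.8},{"delta_pos":[120,30,100],"spin":0.09,"claw":0.8},{"delta_pos":[145,42,100],"spin":0.09,"claw":0.8}]'
python3 - <<'E'
from h import *
o=bot.observe(); print(o['position'],o['tool_rot'],o['grip_width'])
E
```

```text
clock: 10.4
position: [0.4395, -0.0692, 0.0118]
tool_rot: [3.126, 0.002, 1.546]
force: [-4.3, 3.5, 27.2]
grip_width: 0.0473
clock: 11.2
position: [0.5875, -0.0273, 0.113]
tool_rot: [3.124, 0.001, 1.635]
force: [-0.2, 0.0, -0.4]
grip_width: 0.0473
[ 0.58749746 -0.02730953  0.11296487] [3.12386037e+00 1.39848558e-03 1.63455220e+00] 0.04727094125286896
```

```bash
python3 -m jog '[{"delta_pos":[20,4,-10],"spin":0.005,"claw":0.8},{"delta_pos":[20,4,-40],"spin":0.005,"claw":0.8},{"delta_pos":[20,4,-75],"spin":0.005,"claw":0.8},{"delta_pos":[20,4,-87],"spin":0.005,"claw":0.8},{"delta_pos":[20,4,-87],"spin":0.005,"claw":0.8},{"delta_pos":[20,4,-87],"spin":0.005,"claw":0.25},{"delta_pos":[20,4,-87],"spin":0.005,"claw":0},{"delta_pos":[20,4,-87],"spin":0.005,"claw":0}]'
python3 -m jog '[{"delta_pos":[0,0,45],"spin":0,"claw":0},{"delta_pos":[0,0,95],"spin":0,"claw":0},{"delta_pos":[-40,-30,140],"spin":0.12,"claw":0},{"delta_pos":[-80,-60,180],"spin":0.24,"claw":0},{"delta_pos":[-120,-90,180],"spin":0.24,"claw":0},{"delta_pos":[-160,-120,180],"spin":0.24,"claw":0},{"delta_pos":[-165,-140,180],"spin":0.24,"claw":0},{"delta_pos":[-165,-140,180],"spin":0.24,"claw":0}]'
python3 - <<'E'
from h import *
o=bot.observe(); print(o['position'],o['tool_rot'],o['grip_width'])
im,p=shot('wrist','w7')
for X in ([.433,-.165,.04],[.429,-.263,.04]):
    u,v=proj(p,X)[0].astype(int); print(u,v); hs('w7',(u-45,v-35,u+45,v+35),True)
cv2.imwrite('pics/c7.png',im)
E
```

```text
clock: 12.0
position: [0.608, -0.0234, 0.0269]
tool_rot: [3.123, 0.002, 1.639]
force: [0.1, 0.2, -0.5]
grip_width: 0.0853
clock: 12.8
position: [0.4396, -0.1684, 0.2076]
tool_rot: [3.124, 0.004, 1.872]
force: [0.5, 0.4, -0.8]
grip_width: 0.0853
[ 0.43955448 -0.16840424  0.20762675] [3.1244933  0.00420329 1.87224682] 0.08534805891404167
245 168
w7 centre 431.2 -163.9 size 47.8 36.5 long axis from x: rad 0.366 -> yaw 1.937
215 251
w7 centre 428.0 -254.8 size 47.6 46.8 long axis from x: rad 0.116 -> yaw 1.687
```

View pics/c7.png

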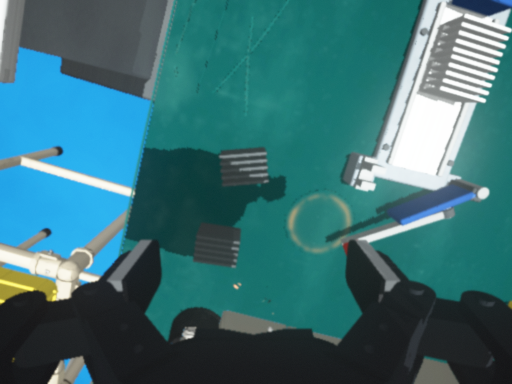

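```bash
python3 -m jog '[{"delta_pos":[-8,4,-50],"spin":0.065,"claw":0},{"delta_pos":[-8,4,-100],"spin":0.065,"claw":0},{"delta_pos":[-8,4,-150],"spin":0.065,"claw":0},{"delta_pos":[-8,4,-182],"spin":0.065,"claw":0},{"delta_pos":[-8,4,-191],"spin":0.065,"claw":0},{"delta_pos":[-8,4,-191],"spin":0.065,"claw":0.4},{"delta_pos":[-8,4,-191],"spin":0.065,"claw":0.8},{"delta_pos":[-8,4,-191],"spin":0.065,"claw":0.8}]' 50
python3 -m jog '[{"delta_pos":[0,0,0],"spin":0,"claw":0.8},{"delta_pos":[0,0,0],"spin":0,"claw":0.8},{"delta_pos":[0,0,30],"spin":0,"claw":0.8},{"delta_pos":[0,0,70],"spin":0,"claw":0.8},{"delta_pos":[30,15,100],"spin":-0.14,"claw":0.8},{"delta_pos":[75,35,100],"spin":-0.28,"claw":0.8},{"delta_pos":[120,65,100],"spin":-0.297,"claw":0.8},{"delta_pos":[150,90,100],"spin":-0.297,"claw":0.8}]'
python3 - <<'E'
from h import *
o=bot.observe(); print(o['position'],o['tool_rot'],o['grip_width'])
E
```

```text
clock: 13.65
position: [0.4346, -0.1624, 0.0185]
tool_rot: [3.121, 0.005, 1.939]
force: [-6.5, 5.8, 30.5]
grip_width: 0.0471
clock: 14.45
position: [0.5869, -0.0715, 0.1197]
tool_rot: [3.119, 0.006, 1.64]
force: [-0.7, -1.2, -0.3]
grip_width: 0.0469
[ 0.58685084 -0.07151218  0.11967737] [3.11874161 0.0058437  1.64024293] 0.04690613499367577
```

```bash
python3 -m jog '[{"delta_pos":[23,11,-10],"spin":0,"claw":0.8},{"delta_pos":[23,11,-40],"spin":0,"claw":0.8},{"delta_pos":[23,11,-75],"spin":0,"claw":0.8},{"delta_pos":[23,11,-88],"spin":0,"claw":0.8},{"delta_pos":[23,11,-88],"spin":0,"claw":0.8},{"delta_pos":[23,11,-88],"spin":0,"claw":0.25},{"delta_pos":[23,11,-88],"spin":0,"claw":0},{"delta_pos":[23,11,-88],"spin":0,"claw":0}]'
python3 -m jog '[{"delta_pos":[0,0,45],"spin":0,"claw":0},{"delta_pos":[0,0,95],"spin":0,"claw":0},{"delta_pos":[-40,-40,140],"spin":-0.05,"claw":0},{"delta_pos":[-75,-75,180],"spin":-0.05,"claw":0},{"delta_pos":[-110,-110,180],"spin":-0.05,"claw":0},{"delta_pos":[-145,-145,180],"spin":-0.05,"claw":0},{"delta_pos":[-178,-180,180],"spin":-0.05,"claw":0},{"delta_pos":[-178,-195,180],"spin":-0.05,"claw":0}]'
python3 - <<'E'
from h import *
o=bot.observe(); print(o['position'],o['tool_rot'],o['grip_width'])
im,p=shot('wrist','w8')
for X in ([.429,-.263,.04],):
    u,v=proj(p,X)[0].astype(int); print(u,v); hs('w8',(u-45,v-35,u+45,v+35),True)
cv2.imwrite('pics/c8.png',im)
E
```

```text
clock: 15.25
position: [0.6103, -0.0607, 0.0326]
tool_rot: [3.118, 0.006, 1.64]
force: [-0.0, 0.5, 0.2]
grip_width: 0.0853
clock: 16.05
position: [0.4296, -0.2573, 0.2135]
tool_rot: [3.118, 0.008, 1.589]
force: [0.4, -0.1, -1.5]
grip_width: 0.0857
[ 0.42964394 -0.25734731  0.21353974] [3.11760345 0.00751501 1.58888771] 0.08566841705059822
248 177
w8 centre 428.6 -259.8 size 48.2 37.3 long axis from x: rad 0.139 -> yaw 1.709
```

View pics/c8.png

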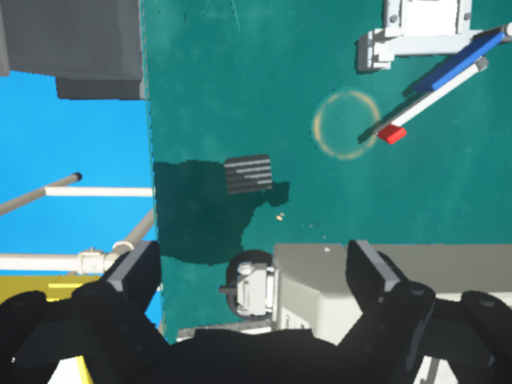

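```bash
python3 -m jog '[{"delta_pos":[-1,-4,-50],"spin":0.12,"claw":0},{"delta_pos":[-1,-4,-100],"spin":0.12,"claw":0},{"delta_pos":[-1,-4,-150],"spin":0.12,"claw":0},{"delta_pos":[-1,-4,-185],"spin":0.12,"claw":0},{"delta_pos":[-1,-4,-194],"spin":0.12,"claw":0},{"delta_pos":[-1,-4,-194],"spin":0.12,"claw":0.4},{"delta_pos":[-1,-4,-194],"spin":0.12,"claw":0.8},{"delta_pos":[-1,-4,-194],"spin":0.12,"claw":0.8}]' 50
python3 -m jog '[{"delta_pos":[0,0,0],"spin":0,"claw":0.8},{"delta_pos":[0,0,0],"spin":0,"claw":0.8},{"delta_pos":[0,0,30],"spin":0,"claw":0.8},{"delta_pos":[0,0,80],"spin":0,"claw":0.8},{"delta_pos":[25,25,120],"spin":-0.07,"claw":0.8},{"delta_pos":[50,60,120],"spin":-0.07,"claw":0.8},{"delta_pos":[80,95,120],"spin":-0.07,"claw":0.8},{"delta_pos":[115,130,120],"spin":-0.07,"claw":0.8}]'
python3 - <<'E'
from h import *
o=bot.observe(); print(o['position'],o['tool_rot'],o['grip_width'])
E
```

```text
clock: 16.9
position: [0.4272, -0.2679, 0.0214]
tool_rot: [3.117, 0.012, 1.703]
force: [-5.7, 6.0, 26.4]
grip_width: 0.0471
clock: 17.7
position: [0.543, -0.1371, 0.1427]
tool_rot: [3.115, 0.013, 1.631]
force: [0.5, -1.2, -0.2]
grip_width: 0.0466
[ 0.54298845 -0.13713378  0.1427261 ] [3.11541788 0.01272633 1.63137211] 0.04664906670542001
```

```bash
python3 -m jog '[{"delta_pos":[35,18,0],"spin":0.008,"claw":0.8},{"delta_pos":[70,37,0],"spin":0.008,"claw":0.8},{"delta_pos":[70,37,-20],"spin":0.008,"claw":0.8},{"delta_pos":[70,37,-20],"spin":0.008,"claw":0.8}]'
python3 - <<'E'
from h import *
o=bot.observe(); print(o['position'],o['tool_rot'],o['grip_width'])
im,p=shot('wrist','w9'); b=im[60:384,140:370]; cv2.imwrite('pics/c9.png',cv2.resize(b,None,fx=1.85,fy=1.85,interpolation=cv2.INTER_CUBIC))
E
```

```text
clock: 18.1
position: [0.6122, -0.0994, 0.1211]
tool_rot: [3.118, 0.012, 1.641]
force: [-1.5, -0.7, -0.6]
grip_width: 0.0465
[ 0.61218036 -0.09942279  0.12113785] [3.11807803 0.01198168 1.64053515] 0.04647373611498873
```

View pics/c9.png

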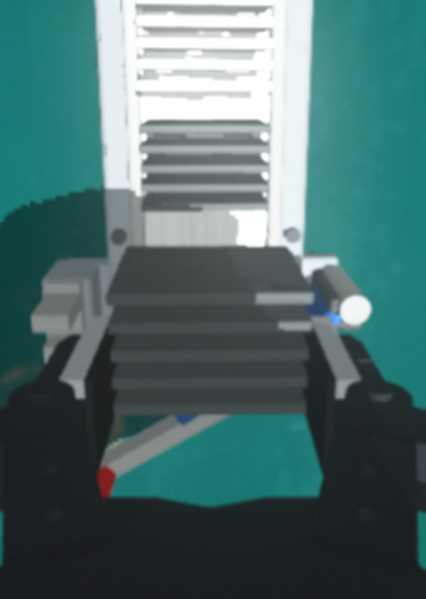

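```bash
python3 - <<'E'
from h import *
im,p=load('w9'); f=lambda u,v,z: cast(p,(140+u/1.85,60+v/1.85),z)[0]*1000
ps=.069; O=np.array([608.8,-39.2]); x=np.array([np.cos(ps),np.sin(ps)]); y=np.array([-x[1],x[0]])
for n,u,v,z in [('hs3 -y top edge L',145,193,.052),('R',266,188,.052),('hs3 +y top L',145,126,.052),('hs3 +y R',265,124,.052),('hs2 -y top edge',140,90,.052),('hs2 R',272,84,.052),('hs4 +y top L',110,292,.14),('R',310,291,.14),('hs4 -y L',118,412,.14),('R',306,411,.14)]:
    X=f(u,v,z)[:2]-O; print(n,(X@x).round(1),(X@y).round(1))
T=np.array([612.2,-99.4])-O; print('tool',T@x,T@y)
E
```

```text
hs3 -y top edge L -23.0 -32.9
R 22.0 -31.3
hs3 +y top L -22.3 -8.4
hs3 +y R 21.0 -7.8
hs2 -y top edge -23.7 4.1
hs2 R 23.2 6.2
hs4 +y top L -24.0 -38.7
R 21.7 -38.9
hs4 -y L -23.6 -69.8
R 22.3 -70.3
tool -0.7585952335674623 -60.291164636881994
```

```bash
python3 -m jog '[{"delta_pos":[1,-3.5,-35],"spin":0,"claw":0.8},{"delta_pos":[1,-3.5,-70],"spin":0,"claw":0.8},{"delta_pos":[1,-3.5,-86],"spin":0,"claw":0.8},{"delta_pos":[1,-3.5,-86],"spin":0,"claw":0.8},{"delta_pos":[1,-3.5,-86],"spin":0,"claw":0.25},{"delta_pos":[1,-3.5,-86],"spin":0,"claw":0},{"delta_pos":[1,-3.5,-86],"spin":0,"claw":0}]'
python3 -m jog '[{"delta_pos":[0,0,45],"spin":0,"claw":0},{"delta_pos":[0,0,95],"spin":0,"claw":0},{"delta_pos":[-10,-10,145],"spin":0,"claw":0},{"delta_pos":[-20,-10,195],"spin":0,"claw":0},{"delta_pos":[-20,-10,205],"spin":0,"claw":0},{"delta_pos":[-20,-10,205],"spin":0,"claw":0}]'
python3 - <<'E'
from h import *
o=bot.observe(); print(o['position'],o['tool_rot'],o['grip_width'])
im,p=shot('wrist','w10'); b=im[0:384,130:400]; cv2.imwrite('pics/c10.png',cv2.resize(b,None,fx=1.56,fy=1.56,interpolation=cv2.INTER_CUBIC))
E
```

```text
clock: 18.85
position: [0.6137, -0.1039, 0.0376]
tool_rot: [3.116, 0.013, 1.639]
force: [0.0, 0.4, -0.4]
grip_width: 0.0853
clock: 19.45
position: [0.5946, -0.1141, 0.2457]
tool_rot: [3.111, 0.015, 1.639]
force: [0.1, -0.3, -1.2]
grip_width: 0.0853
[ 0.59459243 -0.11406594  0.24568114] [3.11123067 0.01453965 1.63896427] 0.0853085969630478
```

View pics/c10.png

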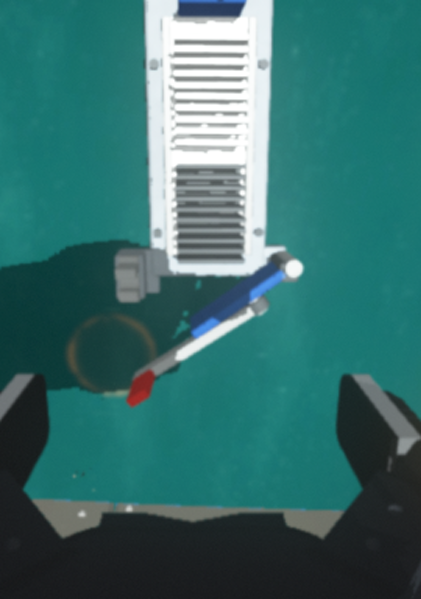

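```bash
cat >> h.py <<'E'
ps=.069; O=np.array([608.8,-39.2]); bx=np.array([np.cos(ps),np.sin(ps)]); by=np.array([-bx[1],bx[0]])
def w(a,b): return O+a*bx+b*by
def tab(g,th):
    r=36+106*np.cos(th)-24*np.sin(th); zz=42+106*np.sin(th)+24*np.cos(th)
    c,s=np.cos(g),np.sin(g); a,b=-r,-14
    return np.r_[w(56+c*a-s*b,-77+s*a+c*b),zz], ps+g
E
python3 - <<'E'
from h import *
im,p=load('w10'); h=cv2.cvtColor(im,cv2.COLOR_BGR2HSV)
red=(((h[...,0]<8)|(h[...,0]>172))&(h[...,1]>120)&(h[...,2]>70)).astype(np.uint8)
n,l,st,ce=cv2.connectedComponentsWithStats(red); i=1+np.argmax(st[1:,4]); print(st[i],ce[i])
c=cv2.findContours((l==i).astype(np.uint8),0,1)[0][0]; print(c[:,0].tolist())
b=cv2.minAreaRect(c); print(b)
print('hinge cap',(cast(p,(130+293/1.56,268/1.56),.052)[0,:2]*1000).round(1),'pred',w(56,-77).round(1))
for z in(.055,.067): 
    X=cast(p,ce[i],z)[0,:2]*1000; d=X-w(56,-77); e=np.array([d@bx,d@by]); print(z,X.round(1),'r',np.hypot(*e),'g',np.arctan2(-e[1],-e[0])-np.arctan2(14,144.))
# bar line
for q in [(130+150/1.56,372/1.56),(130+258/1.56,306/1.56)]: print('bar',(cast(p,q,.042)[0,:2]*1000).round(1))
print(bot.observe()['qpos'])
E
```

```text
[212 238  17  22 231] [219.9004329  248.48484848]
[[224, 238], [223, 239], [222, 239], [221, 240], [220, 240], [219, 241], [218, 242], [217, 242], [216, 243], [216, 244], [215, 245], [215, 246], [214, 247], [214, 248], [214, 249], [214, 250], [213, 251], [213, 252], [213, 253], [212, 254], [212, 255], [212, 256], [212, 257], [213, 258], [213, 259], [214, 259], [215, 259], [216, 259], [217, 258], [218, 258], [219, 257], [220, 256], [221, 256], [222, 255], [223, 254], [224, 254], [224, 253], [225, 252], [225, 251], [225, 250], [226, 249], [226, 248], [226, 247], [226, 246], [227, 245], [227, 244], [228, 243], [228, 242], [228, 241], [228, 240], [227, 239], [226, 238], [225, 238]]
((219.8000030517578, 248.6000213623047), (12.016655921936035, 24.03331184387207), 18.434946060180664)
hinge cap [ 672.8 -115.1] pred [ 670.  -112.2]
0.055 [ 568.3 -212.7] r 142.99616148162494 g 0.6134835054361274
0.067 [ 568.9 -206.6] r 138.38604604971474 g 0.5856827524243848
bar [ 574.6 -205.5]
bar [ 652.7 -147.6]
[ 0.46671939  0.50698442 -0.5474341   1.64890737  0.31153891  1.04222295
 -0.1077696 ]
```

```bash
python3 - <<'E'
from h import *
im,p=load('w10')
X=cast(p,(219.5,255),.067)[0,:2]*1000; print('tab top',X.round(1))
for g in (.56,.59,.62,.65):
    t,y=tab(g,-.12); print(g,t.round(1),y)
o=bot.observe(); print(o['position'],o['tool_rot'])
E
```

```text
tab top [ 568.7 -214.8]
0.56 [ 561.7 -208.3   53.1] 0.629
0.59 [ 564.6 -211.5   53.1] 0.659
0.62 [ 567.6 -214.6   53.1] 0.6890000000000001
0.65 [ 570.8 -217.6   53.1] 0.7190000000000001
[ 0.59398393 -0.11400013  0.24362067] [3.1138642  0.01377324 1.63913101]
```

```bash
python3 -m jog '[{"delta_pos":[-5,-15,0],"spin":-0.14,"claw":0.3},{"delta_pos":[-10,-40,0],"spin":-0.28,"claw":0.3},{"delta_pos":[-15,-60,-10],"spin":-0.42,"claw":0.3},{"delta_pos":[-20,-80,-30],"spin":-0.56,"claw":0.3},{"delta_pos":[-26,-100,-60],"spin":-0.7,"claw":0.3},{"delta_pos":[-26,-100,-90],"spin":-0.84,"claw":0.3},{"delta_pos":[-26,-100,-104],"spin":-0.97,"claw":0.3},{"delta_pos":[-26,-100,-104],"spin":-0.97,"claw":0.3}]' 30
python3 - <<'E'
from h import *
o=bot.observe(); print(o['position'],o['tool_rot'],o['grip_width'])
im,p=shot('wrist','w11'); h=cv2.cvtColor(im,cv2.COLOR_BGR2HSV)
red=(((h[...,0]<8)|(h[...,0]>172))&(h[...,1]>120)&(h[...,2]>70)).astype(np.uint8)
n,l,st,ce=cv2.connectedComponentsWithStats(red); print(st[1:][st[1:,4]>40])
print(proj(p,[o['position'],[.568,-.2145,.067]]).round())
b=im[60:384,120:400]; cv2.imwrite('pics/c11.png',cv2.resize(b,None,fx=1.85,fy=1.85,interpolation=cv2.INTER_CUBIC))
E
```

```text
clock: 20.3
position: [0.5664, -0.2132, 0.1363]
tool_rot: [3.118, 0.017, 0.667]
force: [-0.3, 0.1, 0.2]
grip_width: 0.0599
[ 0.56641386 -0.2131648   0.13627143] [3.11817104 0.01702184 0.66749944] 0.05987356364776902
[[247 177  12  37 380]]
[[253. 245.]
 [253. 201.]]
```

View pics/c11.png

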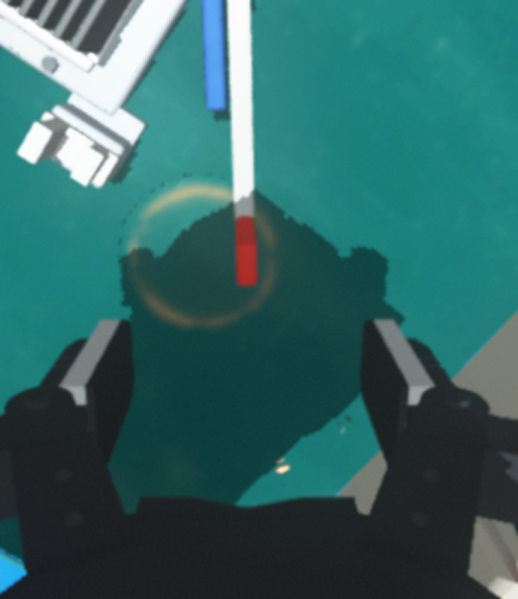

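```bash
python3 -m jog '[{"delta_pos":[1.5,-1.5,-45],"spin":0,"claw":0.3},{"delta_pos":[1.5,-1.5,-85],"spin":0,"claw":0.5},{"delta_pos":[1.5,-1.5,-95],"spin":0,"claw":0.5},{"delta_pos":[1.5,-1.5,-95],"spin":0,"claw":0.7},{"delta_pos":[1.5,-1.5,-95],"spin":0,"claw":1},{"delta_pos":[1.5,-1.5,-95],"spin":0,"claw":1},{"delta_pos":[1.5,-1.5,-95],"spin":0,"claw":1},{"delta_pos":[1.5,-1.5,-95],"spin":0,"claw":1}]' 40
python3 - <<'E'
from h import *
o=bot.observe(); print(o['position'],o['tool_rot'],o['grip_width'])
# relative path of tab from now
g0=.62; t0,_=tab(g0,-.12)
for g,th in [(g0,0.1),(g0,.35),(.5,.35),(.4,.35),(.3,.35),(.2,.35),(.1,.35),(0,.35),(-.02,.35),(0,.15),(0,0.02)]:
    t,y=tab(g,th); print(g,th,(t-t0).round(1),round(y-.069-g0,3))
E
```

```text
clock: 21.15
position: [0.5695, -0.2149, 0.0446]
tool_rot: [3.115, 0.015, 0.673]
force: [-1.8, 1.3, 10.4]
grip_width: 0.0072
[ 0.56953616 -0.2148718   0.04455453] [3.11478489 0.01462032 0.67333754] 0.0072066252189997996
0.62 0.1 [ 3.9  3.2 23.3] 0.0
0.62 0.35 [12.9 10.7 47.8] 0.0
0.5 0.35 [ 2.6 22.  47.8] -0.12
0.4 0.35 [-4.9 32.4 47.8] -0.22
0.3 0.35 [-11.4  43.4  47.8] -0.32
0.2 0.35 [-16.7  55.1  47.8] -0.42
0.1 0.35 [-20.8  67.2  47.8] -0.52
0 0.35 [-23.7  79.7  47.8] -0.62
-0.02 0.35 [-24.2  82.2  47.8] -0.64
0 0.15 [-33.6  79.   28.4] -0.62
0 0.02 [-37.9  78.7  15. ] -0.62
```

```bash
python3 -m jog '[{"delta_pos":[1.5,1,10],"spin":0,"claw":1},{"delta_pos":[4,3,23],"spin":0,"claw":1},{"delta_pos":[8,7,36],"spin":0,"claw":1},{"delta_pos":[13,11,48],"spin":0,"claw":1},{"delta_pos":[13,11,48],"spin":0,"claw":1}]'
python3 - <<'E'
from h import *
o=bot.observe(); print(o['position'],o['tool_rot'],o['grip_width'],o['moment'])
im,p=shot('scene','s12')
E
```

```text
clock: 21.65
position: [0.5841, -0.2027, 0.0951]
tool_rot: [3.113, 0.012, 0.675]
force: [2.9, 5.3, -5.9]
grip_width: 0.007
[ 0.58413008 -0.2026533   0.09509093] [3.11312278 0.01225055 0.67492706] 0.007009217514319357 [ 1.39634373 -0.16408296  0.32345807]
```

```bash
python3 -m jog '[{"delta_pos":[-5,5,0],"spin":-0.05,"claw":1},{"delta_pos":[-10,11,0],"spin":-0.12,"claw":1},{"delta_pos":[-14,16,0],"spin":-0.17,"claw":1},{"delta_pos":[-18,22,0],"spin":-0.22,"claw":1},{"delta_pos":[-21,27,0],"spin":-0.27,"claw":1},{"delta_pos":[-24,33,0],"spin":-0.32,"claw":1},{"delta_pos":[-27,38,0],"spin":-0.37,"claw":1},{"delta_pos":[-29,43,0],"spin":-0.41,"claw":1}]'
python3 - <<'E'
from h import *
o=bot.observe(); print(o['position'],o['tool_rot'],o['grip_width'],o['moment'])
E
```

```text
clock: 22.5
position: [0.5543, -0.1599, 0.0948]
tool_rot: [3.113, 0.013, 0.262]
force: [-2.3, 2.0, -1.5]
grip_width: 0.007
[ 0.55425369 -0.15991021  0.09482121] [3.11349812 0.01276189 0.26243974] 0.006952358504761054 [0.63791428 0.49165384 0.22382186]
```

```bash
python3 -m jog '[{"delta_pos":[-2,6,0],"spin":-0.05,"claw":1},{"delta_pos":[-4,12,0],"spin":-0.1,"claw":1},{"delta_pos":[-5.5,19,0],"spin":-0.15,"claw":1},{"delta_pos":[-6.5,24,0],"spin":-0.2,"claw":1},{"delta_pos":[-7,28,0],"spin":-0.21,"claw":1},{"delta_pos":[-7,28,0],"spin":-0.21,"claw":1}]'
python3 - <<'E'
from h import *
o=bot.observe(); print(o['position'],o['tool_rot'],o['grip_width'],o['force'])
for g in (0,.03): print(tab(g,.35)[0])
E
```

```text
clock: 23.1
position: [0.5469, -0.1337, 0.0955]
tool_rot: [3.111, 0.013, 0.052]
force: [-2.0, -6.5, -1.8]
grip_width: 0.0074
[ 0.54692095 -0.13373664  0.09547506] [3.11115495 0.0128824  0.05180295] 0.007444267097818442 [-1.9808449  -6.49314007 -1.75778358]
[ 543.89982554 -134.90228843  100.8921127 ]
[ 544.63884647 -138.67375711  100.8921127 ]
```

```bash
python3 -m jog '[{"delta_pos":[-5,0,-10],"spin":0,"claw":1},{"delta_pos":[-10,0,-19],"spin":0,"claw":1},{"delta_pos":[-13,0,-27],"spin":0,"claw":1},{"delta_pos":[-14,0,-32],"spin":0,"claw":1},{"delta_pos":[-14,0,-33],"spin":0,"claw":1}]'
python3 - <<'E'
from h import *
o=bot.observe(); print(o['position'],o['tool_rot'],o['grip_width'],o['force'])
E
```

```text
clock: 23.6
position: [0.5314, -0.1351, 0.0625]
tool_rot: [3.11, 0.015, 0.051]
force: [-11.2, -5.5, 6.4]
grip_width: 0.0067
[ 0.53144396 -0.13514198  0.06246891] [3.11011192 0.01535961 0.05141512] 0.006738552381512866 [-11.23376244  -5.46415319   6.38304129]
```

```bash
python3 -m jog '[{"delta_pos":[0,0,0],"spin":0,"claw":0.7},{"delta_pos":[0,0,0],"spin":0,"claw":0.6},{"delta_pos":[0,0,0],"spin":0,"claw":0.6},{"delta_pos":[0,0,40],"spin":0,"claw":0.6},{"delta_pos":[0,0,90],"spin":0,"claw":0.6},{"delta_pos":[10,20,130],"spin":0.1,"claw":0.5},{"delta_pos":[20,40,160],"spin":0.2,"claw":0.4},{"delta_pos":[20,40,160],"spin":0.2,"claw":0.4}]'
python3 - <<'E'
from h import *
o=bot.observe(); print(o['position'],o['tool_rot'],o['grip_width'],o['force'])
im,p=shot('wrist','w13'); ims,psn=shot('scene','s13')
for n,X in [('tab top mid th0',np.r_[w(-86,-91),80]),('gate tip',np.r_[w(-32,-81),50]),('hinge',np.r_[w(56,-77),52])]: print(n,proj(p,X/1000).round(),proj(psn,X/1000).round())
u,v=proj(psn,[.58,-.06,.04])[0].astype(int); a=ims[v-50:v+70,u-85:u+85]
cv2.imwrite('pics/c13.png',np.vstack([cv2.resize(a,(425,300),interpolation=cv2.INTER_CUBIC),cv2.resize(im,(425,300),interpolation=cv2.INTER_CUBIC)]))
h=cv2.cvtColor(im,cv2.COLOR_BGR2HSV)
red=(((h[...,0]<8)|(h[...,0]>172))&(h[...,1]>120)&(h[...,2]>70)).astype(np.uint8)
n,l,st,ce=cv2.connectedComponentsWithStats(red); print(st[1:][st[1:,4]>40])
E
```

```text
clock: 24.4
position: [0.5545, -0.0924, 0.2269]
tool_rot: [3.109, 0.008, 0.258]
force: [-0.2, -0.3, -0.9]
grip_width: 0.0515
[ 0.55445884 -0.09240669  0.22688479] [3.1088157  0.00775142 0.25825679] 0.051534294368003726 [-0.23478453 -0.30667775 -0.8960873 ]
tab top mid th0 [[284. 213.]] [[302. 181.]]
gate tip [[282. 153.]] [[288. 184.]]
hinge [[297.  63.]] [[271. 173.]]
[[ 88  72  27  28 197]
 [276 196  14  26 248]]
```

View pics/c13.png

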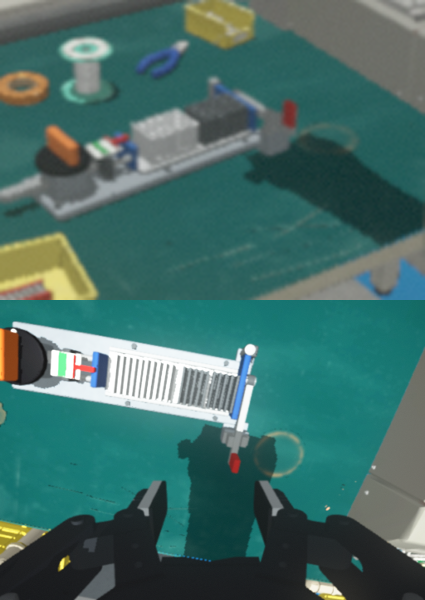

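```bash
python3 - <<'E'
from h import *
print(bot.observe()['qpos'])
im,p=load('s13'); h=cv2.cvtColor(im,cv2.COLOR_BGR2HSV)
red=(((h[...,0]<8)|(h[...,0]>172))&(h[...,1]>120)&(h[...,2]>60)).astype(np.uint8)
u,v=300,181; red[:v-25]=0; red[v+25:]=0; red[:,:u-20]=0; red[:,u+25:]=0
ys,xs=np.nonzero(red); print('scene tab px',xs.mean(),ys.mean(),ys.min(),ys.max())
for th in (0,.15): 
    t,_=tab(0,th); print(th,proj(p,t/1000), proj(load('w13')[1],t/1000))
E
python3 -m jog '[{"delta_pos":[5,30,10],"spin":0.14,"claw":0.4},{"delta_pos":[10,60,20],"spin":0.29,"claw":0.4},{"delta_pos":[15,90,25],"spin":0.43,"claw":0.4},{"delta_pos":[20,120,25],"spin":0.58,"claw":0.4},{"delta_pos":[25,150,25],"spin":0.73,"claw":0.4},{"delta_pos":[30,180,25],"spin":0.87,"claw":0.4},{"delta_pos":[35,205,25],"spin":1.02,"claw":0.4},{"delta_pos":[38,231,25],"spin":1.17,"claw":0.4}]'
python3 - <<'E'
from h import *
print(bot.observe()['qpos'])
E
```

```text
[ 0.15497036  0.43051927 -0.14974004  1.77887781  0.11965038  0.9449709
 -1.37132503]
scene tab px 301.3636363636364 185.9090909090909 182 190
0 [[301.54178428 185.23332156]] [[282.1224606  208.49659388]]
0.15 [[300.80290897 180.2024217 ]] [[285.12256675 209.0362149 ]]
clock: 25.3
position: [0.5895, 0.136, 0.2463]
tool_rot: [3.111, 0.015, 1.425]
force: [1.3, -0.2, -0.2]
grip_width: 0.0512
[-0.01805194  0.49465644 -0.46170614  1.64171541  0.2800755   1.04977391
 -0.71414645]
```

```bash
cat >> h.py <<'E'
def orange(f):
    im,p=load(f); h=cv2.cvtColor(im,cv2.COLOR_BGR2HSV)
    m=((h[...,0]>4)&(h[...,0]<22)&(h[...,1]>150)&(h[...,2]>190)).astype(np.uint8)
    n,l,st,ce=cv2.connectedComponentsWithStats(m); g=[i for i in range(1,n) if st[i,4]>60]
    for i in g:
        c=cv2.findContours((l==i).astype(np.uint8),0,1)[0][0][:,0]
        X=cast(p,c,.083)[:,:2].astype(np.float32)*1000; print(st[i],'rect',cv2.minAreaRect(X))
E
python3 - <<'E'
from h import *
im,p=shot('wrist','w14'); orange('w14'); print(proj(p,[.592,.140,.083]),p['origin'])
h=cv2.cvtColor(im,cv2.COLOR_BGR2HSV); u,v=proj(p,[.592,.140,.083])[0].astype(int); print(h[v-16:v+17:4,u].tolist())
E
```

```text
[ 437  146   53   53 1313] rect ((811.880126953125, 102.1211929321289), (55.69098663330078, 57.448299407958984), 80.97312927246094)
[226 154  54  20 562] rect ((595.4412231445312, 143.2941436767578), (53.7835807800293, 11.067411422729492), 4.024746894836426)
[[249.78614167 168.43699365]] [0.59490667 0.20456744 0.38833387]
[[0, 16, 62], [8, 126, 95], [10, 197, 193], [16, 175, 252], [14, 187, 249], [9, 157, 125], [4, 32, 55], [8, 43, 48], [3, 55, 42]]
```

```bash
python3 -m jog '[{"delta_pos":[6,7,0],"spin":0.14,"claw":0.4},{"delta_pos":[6,7,0],"spin":0.29,"claw":0.4},{"delta_pos":[6,7,0],"spin":0.43,"claw":0.4},{"delta_pos":[6,7,0],"spin":0.58,"claw":0.4},{"delta_pos":[6,7,0],"spin":0.73,"claw":0.4},{"delta_pos":[6,7,0],"spin":0.87,"claw":0.4},{"delta_pos":[6,7,0],"spin":1.02,"claw":0.4},{"delta_pos":[6,7,0],"spin":1.17,"claw":0.4}]'
python3 -m jog '[{"delta_pos":[0,0,0],"spin":0.14,"claw":0.4},{"delta_pos":[0,0,0],"spin":0.29,"claw":0.4},{"delta_pos":[0,0,-30],"spin":0.43,"claw":0.4},{"delta_pos":[0,0,-60],"spin":0.58,"claw":0.4},{"delta_pos":[0,0,-90],"spin":0.62,"claw":0.4},{"delta_pos":[0,0,-120],"spin":0.62,"claw":0.4},{"delta_pos":[0,0,-120],"spin":0.62,"claw":0.4}]'
python3 - <<'E'
from h import *
o=bot.observe(); print(o['position'],o['tool_rot'],o['qpos'])
im,p=shot('wrist','w15'); orange('w15'); print(p['origin'],proj(p,[.596,.1434,.083]))
E
```

```text
clock: 26.15
position: [0.5948, 0.1466, 0.2449]
tool_rot: [3.113, 0.011, 2.613]
force: [-0.3, -0.2, 0.3]
grip_width: 0.0511
clock: 26.85
position: [0.5924, 0.1449, 0.1202]
tool_rot: [3.114, 0.004, -3.051]
force: [-0.5, 0.2, 0.2]
grip_width: 0.051
[0.59238939 0.14485029 0.12023187] [ 3.11423697  0.00385864 -3.05141279] [ 0.20745812  0.75461344 -0.81151362  1.71220384  0.62802152  0.94323827
  0.81808561]
[240 235  18  28 396] rect ((612.44873046875, 144.21337890625), (18.732086181640625, 10.773015022277832), 4.401090145111084)
[0.52535562 0.13466612 0.26304627] [[249.46544731 224.36870049]]
```

```bash
python3 -m jog '[{"delta_pos":[3,-1.5,-25],"spin":-0.02,"claw":0.4},{"delta_pos":[3,-1.5,-50],"spin":-0.02,"claw":0.4},{"delta_pos":[3,-1.5,-57],"spin":-0.02,"claw":0.4},{"delta_pos":[3,-1.5,-57],"spin":-0.02,"claw":0.8},{"delta_pos":[3,-1.5,-57],"spin":-0.02,"claw":1},{"delta_pos":[3,-1.5,-57],"spin":-0.02,"claw":1},{"delta_pos":[3,-1.5,-57],"spin":-0.02,"claw":1},{"delta_pos":[3,-1.5,-57],"spin":-0.02,"claw":1}]' 70
python3 - <<'E'
from h import *
o=bot.observe(); print(o['position'],o['tool_rot'],o['grip_width'],o['force'])
E
```

```text
clock: 27.7
position: [0.5973, 0.1437, 0.0677]
tool_rot: [3.115, 0.009, -3.072]
force: [-2.1, -3.4, 10.6]
grip_width: 0.0101
[0.59729762 0.14371755 0.0676619 ] [ 3.11459674  0.00873195 -3.07166507] 0.010069819374421767 [-2.12251867 -3.35249055 10.62550651]
```

```bash
python3 -m jog '[{"delta_pos":[-1,0,0],"spin":-0.14,"claw":1},{"delta_pos":[-1,0,0],"spin":-0.28,"claw":1},{"delta_pos":[-1,0,0],"spin":-0.42,"claw":1},{"delta_pos":[-1,0,0],"spin":-0.56,"claw":1},{"delta_pos":[-1,0,0],"spin":-0.7,"claw":1},{"delta_pos":[-1,0,0],"spin":-0.84,"claw":1},{"delta_pos":[-1,0,0],"spin":-0.98,"claw":1},{"delta_pos":[-1,0,0],"spin":-1.12,"claw":1}]'
python3 - <<'E'
from h import *
o=bot.observe(); print(o['position'],o['tool_rot'],o['grip_width'],o['force'],o['moment'],o['qpos'])
E
```

```text
clock: 28.5
position: [0.5963, 0.1415, 0.0679]
tool_rot: [3.116, 0.011, 2.084]
force: [0.5, -9.1, -10.6]
grip_width: 0.0102
[0.59631525 0.14152229 0.06785968] [3.11627522 0.01070974 2.08439728] 0.010152556740106468 [  0.47774901  -9.12138813 -10.59267683] [-2.28009817  0.00559701  0.17264674] [-0.01301656  0.73732723 -0.47160175  1.75742242  0.4834488   0.73602553
 -0.22270489]
```

```bash
python3 -m jog '[{"delta_pos":[0,1,0],"spin":-0.14,"claw":1},{"delta_pos":[0,1,0],"spin":-0.28,"claw":1},{"delta_pos":[0,1,0],"spin":-0.42,"claw":1},{"delta_pos":[0,1,0],"spin":-0.56,"claw":1},{"delta_pos":[0,1,0],"spin":-0.7,"claw":1},{"delta_pos":[0,1,0],"spin":-0.84,"claw":1},{"delta_pos":[0,1,0],"spin":-0.98,"claw":1},{"delta_pos":[0,1,0],"spin":-1.12,"claw":1}]'
python3 - <<'E'
from h import *
o=bot.observe(); print(o['position'],o['tool_rot'],o['grip_width'],o['force'],o['moment'],o['qpos'])
shot('scene','s16');shot('wrist','w16')
E
```

```text
clock: 29.3
position: [0.594, 0.1413, 0.0678]
tool_rot: [3.119, 0.015, 0.958]
force: [-13.9, -6.4, -2.8]
grip_width: 0.0101
[0.59404704 0.14134747 0.06780412] [3.11896084 0.01490289 0.95837633] 0.010093758924956965 [-13.93526567  -6.40696783  -2.7531352 ] [-1.24457338  3.03234165  0.13947461] [-0.22771194  0.70768348 -0.17237802  1.75371638  0.216827    0.69874166
 -1.13853245]
```

```bash
python3 -m jog '[{"delta_pos":[2,1,0],"spin":-0.14,"claw":1},{"delta_pos":[2,1,0],"spin":-0.28,"claw":1},{"delta_pos":[2,1,0],"spin":-0.42,"claw":1},{"delta_pos":[2,1,0],"spin":-0.56,"claw":1},{"delta_pos":[2,1,0],"spin":-0.7,"claw":1},{"delta_pos":[2,1,0],"spin":-0.84,"claw":1},{"delta_pos":[2,1,0],"spin":-0.98,"claw":1},{"delta_pos":[2,1,0],"spin":-1.12,"claw":1}]'
python3 - <<'E'
from h import *
o=bot.observe(); print(o['position'],o['tool_rot'],o['grip_width'],o['force'],o['moment'],o['qpos'])
shot('scene','s17');shot('wrist','w17')
E
```

```text
clock: 30.2
position: [0.5929, 0.1434, 0.0677]
tool_rot: [3.119, 0.022, -0.166]
force: [-17.8, 1.6, 0.1]
grip_width: 0.01
[0.59285604 0.14337094 0.06774913] [ 3.11874844  0.02150388 -0.16590794] 0.009957368808608485 [-17.84675643   1.6463004    0.05371262] [0.67715094 3.64112964 0.13788578] [-0.41436595  0.7226517   0.11143496  1.73703829 -0.0970635   0.71717157
 -1.99178951]
```

```bash
python3 -m jog '[{"delta_pos":[3,0,0],"spin":-0.14,"claw":1},{"delta_pos":[3,0,0],"spin":-0.28,"claw":1},{"delta_pos":[3,0,0],"spin":-0.42,"claw":1},{"delta_pos":[3,0,0],"spin":-0.42,"claw":1}]'
python3 - <<'E'
from h import *
o=bot.observe(); print(o['position'],o['tool_rot'],o['grip_width'],o['force'],o['moment'],o['qpos'])
E
python3 -m jog '[{"delta_pos":[0,0,0],"spin":0,"claw":0.7},{"delta_pos":[0,0,0],"spin":0,"claw":0.5},{"delta_pos":[0,0,0],"spin":0,"claw":0.5},{"delta_pos":[0,0,40],"spin":0,"claw":0.4},{"delta_pos":[0,-10,90],"spin":0.14,"claw":0.4},{"delta_pos":[0,-30,140],"spin":0.28,"claw":0.4},{"delta_pos":[0,-50,170],"spin":0.42,"claw":0.4},{"delta_pos":[0,-70,170],"spin":0.56,"claw":0.4}]'
python3 -m jog '[{"delta_pos":[0,-20,0],"spin":0.14,"claw":0.4},{"delta_pos":[0,-40,0],"spin":0.28,"claw":0.4},{"delta_pos":[0,-60,0],"spin":0.43,"claw":0.4},{"delta_pos":[0,-80,0],"spin":0.58,"claw":0.4},{"delta_pos":[0,-100,0],"spin":0.73,"claw":0.4},{"delta_pos":[0,-120,0],"spin":0.87,"claw":0.4},{"delta_pos":[0,-120,0],"spin":1.02,"claw":0.4},{"delta_pos":[0,-120,0],"spin":1.17,"claw":0.4}]'
python3 - <<'E'
from h import *
o=bot.observe(); print(o['position'],o['tool_rot'])
im,p=shot('wrist','w18'); ims,_=shot('scene','s18')
for n,b in (('gauge plate',100),('shoe',40),('row',-13),('gate',-77)): print(n,proj(p,np.r_[w(0,b),40]/1000).round())
u0,v0=proj(p,np.r_[w(0,120),30]/1000)[0].astype(int)
a=im[max(0,v0-20):v0+230,u0-75:u0+75]; cv2.imwrite('pics/c18.png',cv2.resize(a,None,fx=2.35,fy=2.35,interpolation=cv2.INTER_CUBIC)); print(a.shape,max(0,v0-20),u0-75)
E
```

```text
clock: 30.7
position: [0.5931, 0.1444, 0.0677]
tool_rot: [3.116, 0.026, -0.59]
force: [-16.9, 0.1, 1.8]
grip_width: 0.0098
[0.59310457 0.14444393 0.06774503] [ 3.11621898  0.02643618 -0.59003151] 0.009825620488696047 [-16.87733699   0.11542581   1.80093991] [-0.13814878  3.0670096  -0.13372552] [-0.47528889  0.73652226  0.21415924  1.73237013 -0.22256861  0.73327071
 -2.30411028]
clock: 31.5
position: [0.5954, 0.0736, 0.2432]
tool_rot: [3.118, 0.018, -0.025]
force: [1.1, -0.5, -2.1]
grip_width: 0.0514
clock: 32.3
position: [0.5955, -0.0473, 0.2437]
tool_rot: [3.117, 0.018, 1.15]
force: [1.6, 0.6, -0.3]
grip_width: 0.051
[ 0.59553368 -0.04726365  0.24369083] [3.11722198 0.01797926 1.15035272]
gauge plate [[211.  69.]]
shoe [[239. 121.]]
row [[261. 163.]]
gate [[287. 210.]]
(250, 150, 3) 32 127
```

```bash
python3 - <<'E'
from h import *
for f in ('w1','w4','w6','w14','w18'):
    im,p=load(f); h=cv2.cvtColor(im,cv2.COLOR_BGR2HSV).astype(int); H,S,V=h[...,0],h[...,1],h[...,2]
    for n,m in (('green',(H>50)&(H<75)&(S>120)&(V>110)),('red',((H<6)|(H>174))&(S>140)&(V>90)),('blue',(H>105)&(H<125)&(S>140)&(V>60))):
        ys,xs=np.nonzero(m); B=(cast(p,np.c_[xs,ys],.045)[:,:2]*1000-O); b=np.c_[B@bx,B@by]
        k=(abs(b[:,0])<38)&(b[:,1]>-95+ (65 if n!='blue' else 0))&(b[:,1]<150); b=b[k]
        if n=='red' and f=='w1': b=b[b[:,1]>70]
        if len(b)>5: print(f,n,len(b),'x',b[:,0].min().round(),b[:,0].max().round(),'y',np.percentile(b[:,1],[1,50,99]).round(1))
E
```

```text
w4 green 218 x -11.0 15.0 y [127.5 131.1 134.7]
w4 red 134 x -0.0 7.0 y [ 91.9 102.9 114.6]
w4 blue 44 x 11.0 21.0 y [91.7 93.9 96.1]
w6 green 183 x -11.0 16.0 y [127.8 130.6 133.4]
w6 red 244 x -10.0 17.0 y [ 93.7 107.4 118. ]
w6 blue 317 x -21.0 37.0 y [90.1 93.6 97.8]
w14 green 19 x 1.0 10.0 y [126.2 127.5 129. ]
w14 red 71 x -3.0 2.0 y [ 90.  101.3 113.2]
w14 blue 77 x 4.0 33.0 y [-63.9  93.7  97.5]
w18 blue 381 x -31.0 38.0 y [-86.1 -82.2 -69.6]
```

View pics/c18.png

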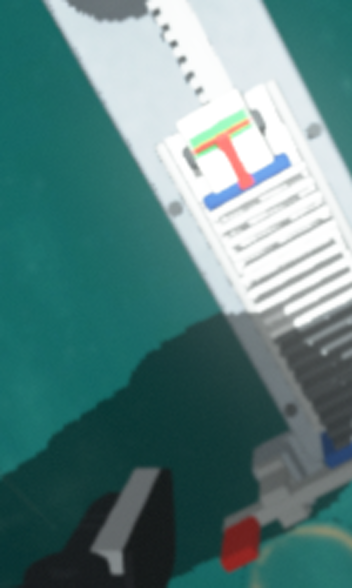

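```bash
python3 - <<'E'
from h import *
def prof(f,bl,lo,hi):
    im,p=load(f); 
    for b in np.arange(lo,hi,1.0):
        px=[cv2.getRectSubPix(im,(1,1),tuple(map(float,proj(p,np.r_[w(a,b),45]/1000)[0])))[0,0] for a in bl]
        print(f,b,[f'{int(q[2])},{int(q[1])},{int(q[0])}' for q in px])
prof('w18',(-12,-8,8,12),58,88)
prof('w6',(-8,10),108,142)
E
```

```text
w18 58.0 ['252,253,254', '253,254,254', '253,254,254', '251,253,254']
w18 59.0 ['255,255,255', '255,255,255', '255,255,255', '255,255,255']
w18 60.0 ['255,255,255', '255,255,255', '255,255,255', '255,255,255']
w18 61.0 ['255,255,255', '255,255,255', '255,255,255', '255,255,255']
w18 62.0 ['255,255,255', '255,255,255', '255,255,255', '255,255,255']
w18 63.0 ['255,255,255', '255,255,255', '255,255,255', '255,255,255']
w18 64.0 ['255,255,255', '255,255,255', '255,255,255', '255,255,255']
w18 65.0 ['255,255,255', '255,255,255', '255,255,255', '255,255,255']
w18 66.0 ['255,255,255', '255,255,255', '255,255,255', '255,255,255']
w18 67.0 ['255,255,255', '255,255,255', '255,255,255', '255,255,255']
w18 68.0 ['255,255,255', '255,255,255', '255,255,255', '255,255,255']
w18 69.0 ['255,255,255', '255,255,255', '255,255,255', '255,255,255']
w18 70.0 ['255,255,255', '255,255,255', '255,255,255', '255,255,255']
w18 71.0 ['255,255,255', '255,255,255', '255,255,255', '255,255,255']
w18 72.0 ['255,255,255', '255,255,255', '255,255,255', '255,255,255']
w18 73.0 ['247,254,249', '242,253,245', '253,255,2
[... 1631 characters left out ...]
,254']
w6 124.0 ['255,255,255', '255,255,254']
w6 125.0 ['255,255,255', '255,255,254']
w6 126.0 ['254,255,253', '254,254,254']
w6 127.0 ['225,246,229', '240,250,242']
w6 128.0 ['137,232,161', '149,236,169']
w6 129.0 ['98,233,135', '93,231,130']
w6 130.0 ['97,234,134', '90,230,129']
w6 131.0 ['98,234,135', '90,230,128']
w6 132.0 ['97,233,134', '89,230,127']
w6 133.0 ['97,234,134', '89,230,127']
w6 134.0 ['97,234,134', '89,230,127']
w6 135.0 ['97,234,134', '89,230,127']
w6 136.0 ['97,234,134', '89,230,127']
w6 137.0 ['97,234,134', '89,230,127']
w6 138.0 ['97,234,134', '89,230,127']
w6 139.0 ['97,234,134', '89,230,127']
w6 140.0 ['97,234,134', '89,230,127']
w6 141.0 ['97,234,134', '89,230,127']
```

```bash
python3 - <<'E'
from h import *
im,p=load('s18'); im2,p2=shot('wrist','w19')
for n,i,q in (('scene',im,p),('wrist',im2,p2)):
    h=cv2.cvtColor(i,cv2.COLOR_BGR2HSV).astype(int); m=((h[...,0]<8)|(h[...,0]>172))&(h[...,1]>120)&(h[...,2]>60)
    u,v=proj(q,tab(0,0)[0]/1000)[0]; ys,xs=np.nonzero(m); k=(abs(xs-u)<25)&(abs(ys-v)<25); print(n,'tab seen',xs[k].mean().round(1),ys[k].mean().round(1),'| predicted th/g 0/0',u.round(1),v.round(1),'| .15/0',proj(q,tab(0,.15)[0]/1000)[0].round(1),'| 0/.07',proj(q,tab(.07,0)[0]/1000)[0].round(1))
    if n=='scene':
        t=proj(q,[.428,.285,.02])[0]; k=(abs(xs-t[0])<30)&(abs(ys-t[1])<20); print('key in tray red px',k.sum())
        hb=(h[...,1]<60)
# row edges across bed at sink tops
g=im2.astype(int)
for b in (35,3,-29,-61):
    P=[proj(p2,np.r_[w(a,b),52]/1000)[0] for a in range(-34,35,2)]
    print(b,[int(g[int(v),int(u),2]) for u,v in P])
print(bot.observe()['force'])
E
```

```text
scene tab seen 301.8 186.3 | predicted th/g 0/0 301.5 185.2 | .15/0 [300.8 180.2] | 0/.07 [303.7 184.2]
key in tray red px 62
wrist tab seen 229.5 263.4 | predicted th/g 0/0 228.3 262.5 | .15/0 [231.4 267.7] | 0/.07 [233.5 268.7]
35 [213, 213, 207, 206, 243, 237, 242, 252, 252, 249, 250, 251, 242, 247, 254, 254, 254, 254, 251, 253, 254, 251, 251, 252, 248, 251, 252, 254, 254, 254, 251, 244, 243, 227, 226]
3 [116, 128, 120, 161, 229, 241, 248, 249, 241, 243, 251, 252, 252, 249, 251, 251, 244, 245, 254, 253, 253, 251, 251, 252, 245, 248, 250, 254, 254, 251, 245, 236, 236, 219, 222]
-29 [112, 113, 113, 115, 123, 110, 73, 73, 71, 75, 76, 76, 78, 82, 111, 105, 126, 129, 122, 124, 113, 116, 134, 128, 131, 131, 122, 122, 127, 238, 229, 224, 232, 213, 219]
-61 [108, 107, 107, 108, 116, 103, 71, 61, 62, 61, 66, 65, 67, 64, 65, 67, 68, 67, 67, 65, 67, 68, 69, 67, 66, 67, 70, 70, 92, 232, 240, 221, 229, 216, 211]
[-0.09235637  0.36893839  0.35702477]
```

```bash
python3 -c "
from workcell import bot; print(bot.job_done())"
```

```text
the job is handed in; nothing more can be done
None
```

The job is handed in. It reported no verdict, so success rests on my own last checks.

**Done, in order:**
1. Laid the red hex key set in the yellow tray.
2. Stood all four heat sinks upright in the bed in one row, long side across.
3. Swung the gate shut with the latch bar raised over the keeper, then let the bar down into the notch.
4. Wound the handwheel about 3.8 rad clockwise, released it and backed the arm clear.

**Last checks:**
- **Gauge:** the pointer stood about 3.5 mm inside the green band, which I read as roughly 13.5 mm.
- **Gate and latch:** the red tab was within about 1.5 px of where a shut gate and level bar would put it, in two camera views. A bar resting on the keeper's lip would have shown about 5 px off.
- **Heat sinks:** all four stood in one row. I measured the two dark ones about 0.5 mm off the bed's middle line. The two bright ones could not be measured against the white bed floor, but they looked aligned.
- **Hex keys:** red still shows in the tray.
- **Arm:** it was clear of everything, with tool force below 1 N.
- **Bystanders:** I did not check the flux bottle or tip cleaner individually, but no move went near them.

No check failed. I saw no grip slip and no heat sink knocked aside. All 16 picture views were used, more than the 12 or so planned.

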